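# Check in slide panels at the reading stage

## Robot

A 6-joint arm with a two-finger parallel gripper is mounted at the origin on the work surface. World frame = base frame: x ahead of the robot, y to its left, z up, the work surface at z = 0. Lengths are in mm, angles in rad, forces in N, time in s.
With the tool pointing down it reaches from about 350 to 775 mm from the base axis. Payload 7.3 kg.
Tool frame: the origin (TCP) lies at the very end of the fingers, on their centre line; the grasp point (between the pads) lies 19 mm behind it; z points along the fingers, y is the line along which they close (so a half turn about z gives the same grasp; the last joint's range is limited). The gripper opens to 92 mm and grips with 3 to 60 N. Pads are 19 mm wide; open, the fingers measure 130 mm over their backs; the gripper's body (75 mm by 190 mm) begins 47 mm behind the grasp point.
Start: joints at [1.1, 0.342, 1.524, -0, 1.275, -0.146], TCP at [167.523, 497.575, 226.741] pointing down, gripper open.
Joint ranges: [-2.53, 2.53], [-0.77, 2.02], [0.04, 2.7], [-1, 4.14], [0.28, 2.66], [-3.11, 3.11]. Speed limits (rad/s): [2.57, 2.57, 3.14, 3.14, 3.14, 3.14].

## Interface

Orientations are given as [roll, pitch, yaw] about the fixed x, y, z axes, in that order (R = Rz(yaw) Ry(pitch) Rx(roll)).
In Python, from plant import bot gives the robot as it stands.
- The arm moves only by the tool apply_moves, never from a script. Its argument "motion" is text: rows parted by semicolons, each of 4 numbers parted by spaces: the shift along the tool's x, y, z in m, then the turn about the tool's z in degrees. A call has 1 to 8 rows; each row shifts and turns the commanded pose from where the row before left it, along the tool's axes as they then stand; what a row does not reach is not made up. A row lasts 1/8 s, in which the tool goes at most 62.5 mm and 10.7 degrees, less where a joint would pass 70% of its speed; a pose out of reach is approached as far as the arm can. A call with a gripper value outside its range is refused whole. "fingers" is the opening, from -1 (shut) to 1 (fully open), set as the call begins (left out, the last holds). The fingers move at their own pace and stop on an object; the grip force is fixed at half the most. Time passes only in rows, so rows that do not move let the fingers close. It gives the time, the measured TCP pose, the force, the opening and the grip force at its end, in the units of the state.
- bot.get_obs(): the state, without advancing time (a new reading comes with each control period).
- bot.capture(name): name is "scene" or "top" or "wrist"; returns a dict with "img" (480x640x3 uint8, blue, green, red), "range_z" (480x640 float32, mm along the optical axis (not along the pixel's ray), 0 where there is no reading), "fx", "fy", "cx", "cy" (pixels), "world_from_camera" (4x4, takes a point from camera to world coordinates); the wrist camera has in their place "mount" (4x4, takes a point from camera to tool coordinates, whose origin is the TCP and whose axes are the flange's). Camera axes: x right, y down, z forward; pixel columns grow to the right and rows downward; lengths in mm; the calibration is good to about 2 mm. A picture is of the moment at which its call begins: read the wrist's pose just before it.
- bot.close_job(): hands the job in; it is judged then, once.
Trained networks look in a picture, given as the dict that the camera call returned (one of the last four; its "shot" number tells which), for a name from the list of things; names that differ only in an ending like _2 or _b are one class to them, and where a whole thing is asked for, a point or a joint stands for the part that bears it (a point fixed in the world has none). Each returns a list of dicts, best first, with "p" (0 to 1); they miss things now and then, are a little off and sometimes report something else, mostly with a low value. They report only what shows in the picture. A call takes as long as a camera call. They do not tell look-alikes from the thing itself.
- bot.cut_out(picture, thing): "pixels" (480x640 bool, what is visible of it) and "point" ([column, row] in pixels, amid what is visible of it).
The state is a dict: "time": time; "joint_positions": joint angles; "dq": joint speeds; "tau": joint torques, N m; "tool_pos": TCP position; "tcp_rot": TCP orientation; "contact_force": force on the tool from outside, world axes, zero at the start; "moment": the same for the moment, N m; "grip_width": finger opening in mm; "finger_force": force on a finger pad.
Only numpy, scipy, OpenCV 4.12 (cv2) and the standard library are available. Lean on these libraries where they do the work, as an engineer would, in place of code of your own. Each camera call takes 0.05 s, during which the arm holds its last target. There are 200 camera calls.

## Task

Check in the coloured slide panels: first pull the reading stage's carrier right out to its near stop, then draw every coloured panel that is there from the leaning stack, without toppling the grey boards, and stand each one fully down in a groove of its own, about centred across the carrier. Then slide the carrier by its handle so that the white dot of each panel stops for a second exactly under the brass pointer, in the order red, yellow, green, blue, and pull the loaded carrier back out to its near stop. Finish with the steel stop block standing in the middle of the black mark in front of the boards left in the stand, and leave the bottle, jar and tube rack where they are.

Things in the scene. Friction and masses are not known exactly. Their poses are not given: they have to be found in the camera images.
- red: red slide panel, 130 wide x 90 high x 8 mm thick, 130 g (may be absent). On its top edge one tab: 24 wide x 8 thick, from 90 to 138 above the lower edge; tab centre at y = -51 mm. Pinch the tab across its thickness, above the neighbours' edges. Origin: middle of lower edge; x across thickness, y along width, z up the panel. Fits a groove either way round
- red_dot (a point): centre of the white dot on top of the red panel's tab, 138 mm above the panel's lower edge
- yellow: yellow slide panel, 130 wide x 90 high x 8 mm thick, 130 g (may be absent). On its top edge one tab: 24 wide x 8 thick, from 90 to 138 above the lower edge; tab centre at y = -17 mm. Pinch the tab across its thickness, above the neighbours' edges. Origin: middle of lower edge; x across thickness, y along width, z up the panel. Fits a groove either way round
- yellow_dot (a point): centre of the white dot on top of the yellow panel's tab, 138 mm above the panel's lower edge
- green: green slide panel, 130 wide x 90 high x 8 mm thick, 130 g (may be absent). On its top edge one tab: 24 wide x 8 thick, from 90 to 138 above the lower edge; tab centre at y = +17 mm. Pinch the tab across its thickness, above the neighbours' edges. Origin: middle of lower edge; x across thickness, y along width, z up the panel. Fits a groove either way round
- green_dot (a point): centre of the white dot on top of the green panel's tab, 138 mm above the panel's lower edge
- blue: blue slide panel, 130 wide x 90 high x 8 mm thick, 130 g (may be absent). On its top edge one tab: 24 wide x 8 thick, from 90 to 138 above the lower edge; tab centre at y = +51 mm. Pinch the tab across its thickness, above the neighbours' edges. Origin: middle of lower edge; x across thickness, y along width, z up the panel. Fits a groove either way round
- blue_dot (a point): centre of the white dot on top of the blue panel's tab, 138 mm above the panel's lower edge
- grey1: plain grey spacer board in the same stack, 130 x 90 x 8 mm like the panels but with no tab; stays in the stack. Origin and axes as for the panels
- grey2: plain grey spacer board in the same stack, 130 x 90 x 8 mm like the panels but with no tab; stays in the stack. Origin and axes as for the panels
- wall_foot (a point): foot of the wall's face, mid-width, on the base plate (5 mm thick) of the fixed white stand; x away from wall and robot, z up. Wall 80 mm high. Panels and boards, in any order, stand on the plate on the +x side, face to face in contact, leaning back on the wall, tops towards -x, about 0.22 rad from upright (up to about 0.8 where gaps let them tip back)
- stop_mark (a point): middle of the black rectangle (46 x 70 mm) on the stand's base plate (top 5 mm above the bench), 150 mm out from the wall's face; the stop block belongs here; axes as wall_foot
- stop_block: loose steel stop block with black rubber foot, 36 (its x) x 60 (its y) x 45 mm high, about 0.5 kg. Origin: centre of its underside; z up
- pointer (a point): tip of the fixed brass pointer, 183 mm above the bench, pointing down; a seated panel's dot passes about 11 mm below it. It hangs from an arm (underside at 214 mm) from a column at the far (+x) end of the stage's fixed white base. Axes: x away from the robot, along the carrier's travel
- carrier (a joint): travel of the carrier along the pointer's x axis, m: 0 = near stop (pulled out fully towards the robot, clear of the pointer for loading), 0.17 = far stop. Stays where left; about 1.5 N of friction
- cross (a joint): sideways travel of the carrier along the pointer's y axis, m: -0.065 to +0.065, 0 in the middle; about 1.5 N of friction, stays where left
- handle (a point): centre of the top of the carrier's black square handle post, 20 x 20 mm, 80 mm high (top 114 mm above the bench), 75 mm nearer the robot than groove0; hold it to slide the carrier both ways at once. Axes as the carrier's: x away from the robot
- groove0 (a point): middle of the floor of carrier groove 0 (four grooves, 0 to 3, 0 nearest the robot, 30 mm apart along the carrier's x). A groove runs 140 mm along the carrier's y, 11 mm wide, 26 mm deep, top edges rounded; floor 34 mm above the bench. z up
- groove3 (a point): middle of the floor of carrier groove 3 (four grooves, 0 to 3, 0 nearest the robot, 30 mm apart along the carrier's x). A groove runs 140 mm along the carrier's y, 11 mm wide, 26 mm deep, top edges rounded; floor 34 mm above the bench. z up
- wash_bottle: bystander: white wash bottle, 64 mm across, 160 mm high. Origin: centre of its underside
- stain_jar: bystander: amber jar, 60 mm across, 80 mm high. Origin: centre of its underside
- tube_rack: bystander: red rack of capped tubes, 80 x 220 x 101 mm high. Origin: centre of its underside
There are look-alikes about, which are no part of the job. What is meant by the stop_block is not turquoise, and is the larger of those in its own colour.

How it is judged (in metres and radians):
On the way, in this order (a step that is already met when the one before it is completed fails the run):
1. the carrier is pulled out to its near stop (value of joint carrier below 0.01 m), for 0.2 s.
2. every coloured panel present stands fully down in a groove of the carrier (z of red in the frame of groove0 between -0.005 and 0.006 m and x of red in the frame of groove0 between -0.01 and 0.1 m and y of red in the frame of groove0 between -0.03 and 0.03 m and angle between each of red, yellow, green, blue's own z axis and vertical below 0.2 rad and z of yellow in the frame of groove0 between -0.005 and 0.006 m and x of yellow in the frame of groove0 between -0.01 and 0.1 m and y of yellow in the frame of groove0 between -0.03 and 0.03 m and z of green in the frame of groove0 between -0.005 and 0.006 m and x of green in the frame of groove0 between -0.01 and 0.1 m and y of green in the frame of groove0 between -0.03 and 0.03 m and z of blue in the frame of groove0 between -0.005 and 0.006 m and x of blue in the frame of groove0 between -0.01 and 0.1 m and y of blue in the frame of groove0 between -0.03 and 0.03 m), for 0.3 s.
3. the red panel's dot stands still under the pointer (within 5 mm) (horizontal distance between red_dot and pointer below 0.005 m and z of red in the frame of groove0 between -0.005 and 0.006 m and x of red in the frame of groove0 between -0.01 and 0.1 m and y of red in the frame of groove0 between -0.03 and 0.03 m and angle between red's own z axis and vertical below 0.2 rad), for 0.5 s.
4. the yellow panel's dot stands still under the pointer (within 5 mm) (horizontal distance between yellow_dot and pointer below 0.005 m and z of yellow in the frame of groove0 between -0.005 and 0.006 m and x of yellow in the frame of groove0 between -0.01 and 0.1 m and y of yellow in the frame of groove0 between -0.03 and 0.03 m and angle between yellow's own z axis and vertical below 0.2 rad), for 0.5 s.
5. the green panel's dot stands still under the pointer (within 5 mm) (horizontal distance between green_dot and pointer below 0.005 m and z of green in the frame of groove0 between -0.005 and 0.006 m and x of green in the frame of groove0 between -0.01 and 0.1 m and y of green in the frame of groove0 between -0.03 and 0.03 m and angle between green's own z axis and vertical below 0.2 rad), for 0.5 s.
6. the blue panel's dot stands still under the pointer (within 5 mm) (horizontal distance between blue_dot and pointer below 0.005 m and z of blue in the frame of groove0 between -0.005 and 0.006 m and x of blue in the frame of groove0 between -0.01 and 0.1 m and y of blue in the frame of groove0 between -0.03 and 0.03 m and angle between blue's own z axis and vertical below 0.2 rad), for 0.5 s.
At the end, for the whole second after the job is handed in: carrier within 10 mm of its near stop; coloured panels upright (0.2 rad) on groove floors, within 30 mm of the carrier's middle; grey boards still leaning (under 1.1 rad, foot within 120 mm of the wall); stop block standing within 20 mm of the mark's middle; all at rest (all of step 2 and value of joint carrier below 0.01 m and x of grey1 in the frame of wall_foot between 0 and 0.12 m and y of grey1 in the frame of wall_foot between -0.06 and 0.06 m and angle between each of grey1, grey2's own z axis and vertical below 1.1 rad and x of grey2 in the frame of wall_foot between 0 and 0.12 m and y of grey2 in the frame of wall_foot between -0.06 and 0.06 m and horizontal distance between stop_block and stop_mark below 0.02 m and z of stop_block in the frame of stop_mark between -0.004 and 0.006 m and angle between stop_block's own z axis and vertical below 0.1 rad and linear speed of each of grey1, red, yellow, grey2, green, blue, stop_block below 0.02 m/s); the robot touches nothing.
It fails at once if a grey board is toppled or carried off (angle between any of grey1, grey2's own z axis and vertical above 1.2 rad or height (world z) of any of grey1, grey2 above 0.06 m).
It fails at once if a bystander is pushed away or knocked over (distance of any of wash_bottle, stain_jar, tube_rack from where it was at the start of the episode above 0.04 m or angle between any of wash_bottle, stain_jar, tube_rack's own z axis and vertical above 0.4 rad).
Of red, yellow, green, blue only 2 to 4 are there at a start; the rules pass over those that are not, and their reading is None.
At some moment in a run one of stop_block may be knocked a few centimetres aside while the robot is not near it.
Once in a run the grip may slacken for a moment while it holds something.
It also fails if it takes over 210 s, if anything falls off the work surface, if the arm or the gripper's body presses on something with over 40 N, if the wrist force passes 120 N, or if a joint passes its speed limit or range.

## Working session

There is one attempt and no reset: what is moved stays moved. The work goes in short steps, Python scripts to look and compute and a tool call to move; the robot and the scene stay as the last step left them, time stands still between calls to the robot, and variables do not carry over. Pictures are saved under pics/ and viewed, at most 14 in all, crops included, and the job is handed in when it is done.

Besides the shell and the picture viewer there is one more tool, called after "Emit:" as name(argument=value, ...) on one line, values as JSON. apply_moves: Moves the arm, as the interface text tells. Its arguments: {"type":"object","properties":{"motion":{"type":"string"},"fingers":{"type":"number"}},"required":["motion"]}

```bash
mkdir -p pics; ls; cat > h.py <<'E'
import numpy as np, cv2
from plant import bot
from scipy.spatial.transform import Rotation as Ro
def pts(c,mask=None,T=None):
    z=c["range_z"]; v,u=np.nonzero((z>0)&(mask if mask is not None else True))
    d=z[v,u]; P=np.stack([(u-c["cx"])/c["fx"]*d,(v-c["cy"])/c["fy"]*d,d,np.ones(len(d))])
    T=c["world_from_camera"] if T is None else T
    return (np.array(T)@P)[:3].T
def tool(o=None):
    o=o or bot.get_obs(); T=np.eye(4); T[:3,:3]=Ro.from_euler('xyz',o["tcp_rot"]).as_matrix(); T[:3,3]=o["tool_pos"]; return T
def wT(c,o): return tool(o)@np.array(c["mount"])
E
python3 - <<'E'
from h import *
o=bot.get_obs(); print(o)
for n in ["scene","top"]:
    c=bot.capture(n); cv2.imwrite(f"pics/{n}0.png",c["img"])
    print(n,c["fx"],np.round(c["world_from_camera"],3).tolist())
    for t in ["red","yellow","green","blue","grey1","stop_block","handle","wall_foot","pointer","wash_bottle","stain_jar","tube_rack","groove0"]:
        try:
            for r in bot.cut_out(c,t)[:3]:
                P=pts(c,np.array(r["pixels"]))
                print(t,round(r["p"],2),np.round(r["point"]),np.round(np.median(P,0)) if len(P) else None, np.round(np.percentile(P,2,axis=0)),np.round(np.percentile(P,98,axis=0)))
        except Exception as e: print(t,e)
E
```

```text
pics
{'time': 0.0, 'joint_positions': array([ 1.09998447e+00,  3.42706041e-01,  1.52502138e+00, -3.08535728e-06,
        1.27537597e+00, -1.45974721e-01]), 'dq': array([-0.0006256 ,  0.000448  , -0.00120329,  0.00135679,  0.00164262,
       -0.00106977]), 'tau': array([-2.88789033e-04, -4.31228793e+01, -2.44219315e+01,  7.17765070e-02,
        5.58810204e-02, -7.15042916e-05]), 'tool_pos': array([167.33869665, 497.19225329, 226.05209177]), 'tcp_rot': array([-3.14009756e+00, -2.16827048e-04,  2.81675625e+00]), 'contact_force': array([-0.06084483,  0.09091787,  0.61860013]), 'moment': array([-0.01062794,  0.01807284, -0.01567701]), 'finger_force': 0.0, 'grip_width': 91.90540440825907}
scene 543.2782807626752 [[-0.416, 0.748, -0.517, 1317.145], [0.909, 0.351, -0.223, 318.216], [0.015, -0.563, -0.826, 1303.101], [0.0, 0.0, 0.0, 1.0]]
red 0.82 [381. 239.] [488. 167.  97.] [477. 148.  86.] [499. 267. 139.]
green 0.45 [224. 249.] [ 689. -207.   22.] [ 477. -377.    6.] [ 860. -100.  242.]
blue 0.82 [419. 241.] [469. 259. 110.] [456. 187.  89.] [485. 272. 140.]
blue 0.41 [313. 278.] [650.  2
[... 1736 characters left out ...]
43.] [617.  -1.   0.] [662.  56.  52.]
stop_block 0.69 [406. 236.] [ 614. -268.   55.] [ 500. -334.   27.] [ 690. -193.  100.]
stop_block 0.61 [299. 193.] [744.  43.  31.] [724.  23.   7.] [764.  64.  39.]
handle 0.71 [406. 234.] [ 613. -268.   54.] [ 499. -336.   19.] [ 692. -191.  104.]
wall_foot 0.6 [237. 248.] [566. 221.   5.] [439. 126.  -3.] [649. 316.  82.]
pointer 0.6 [393. 226.] [ 647. -223.   17.] [ 471. -376.    4.] [ 837. -103.  241.]
stain_jar 0.75 [251. 176.] [779. 176.  77.] [761. 153.  22.] [810. 200.  85.]
tube_rack 0.82 [493. 268.] [ 509. -510.   60.] [ 445. -620.   10.] [ 580. -412.  103.]
groove0 0.96 [403. 236.] [ 613. -268.   55.] [ 499. -335.   21.] [ 691. -191.  104.]
```

```bash
python3 - <<'E'
import cv2
s=cv2.imread("pics/scene0.png"); t=cv2.imread("pics/top0.png")
cv2.imwrite("pics/s1.png",cv2.resize(s[150:390,130:450],(800,600),interpolation=2))
cv2.imwrite("pics/t1.png",cv2.resize(t[130:370,190:510],(800,600),interpolation=2))
E
```

```text
(no output)
```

View pics/s1.png

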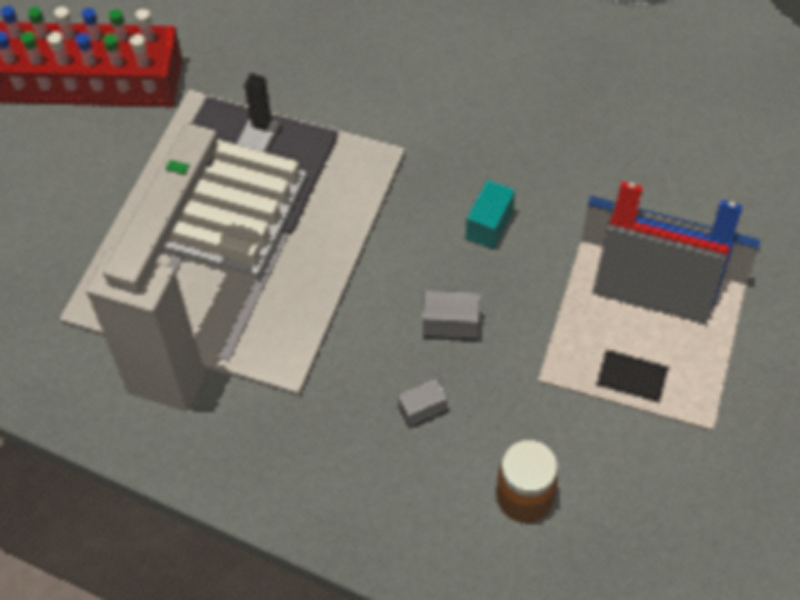

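View pics/t1.png

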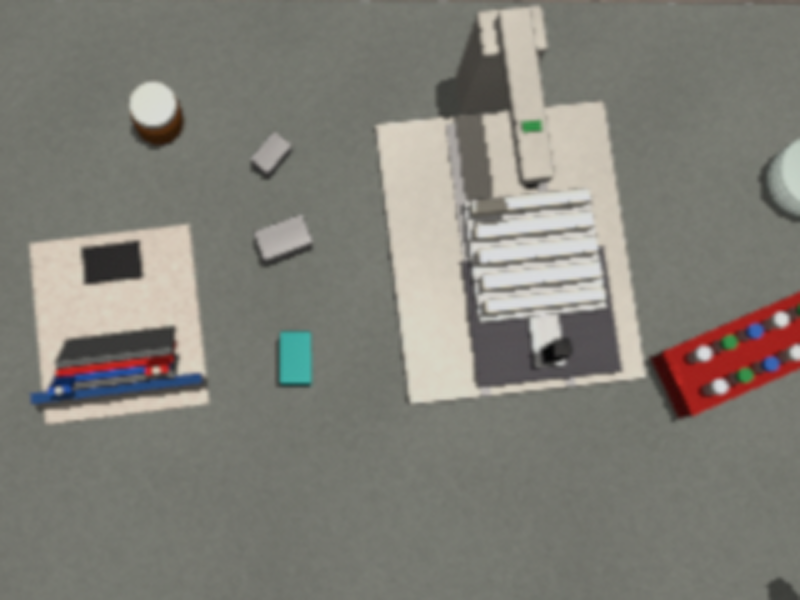

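The scene shows red and blue panels with grey boards; the front grey board is at s1 (660,275), the black mark at (633,375) and the stage at top-left. The larger grey block is at (452,312) in s1 and (283,240) in t1. Next I measure the stage and stand axes.

```bash
cat > m.py <<'E'
from h import *
def sel(P,x0,x1,y0,y1,z0,z1): 
    return P[(P[:,0]>x0)&(P[:,0]<x1)&(P[:,1]>y0)&(P[:,1]<y1)&(P[:,2]>z0)&(P[:,2]<z1)]
def rect(Q): 
    r=cv2.minAreaRect(Q[:,:2].astype(np.float32)); return len(Q),np.round(r[0],1),np.round(r[1],1),round(r[2],1),'med',np.round(np.median(Q,0),1)
E
python3 - <<'E'
from m import *
for n in ["scene","top"]:
    c=bot.capture(n); P=pts(c)
    print(n)
    print("post",rect(sel(P,440,560,-350,-200,104,122)))
    print("ridges",rect(sel(P,500,720,-360,-150,56,66)))
    print("arm",rect(sel(P,500,900,-360,-50,215,260)))
    print("wall",rect(sel(P,430,480,110,330,72,82)))
    print("tabs",rect(sel(P,440,520,130,200,112,145)),rect(sel(P,440,520,200,300,112,145)))
    print("blk",rect(sel(P,590,690,-20,80,38,52)))
    I=c["img"].reshape(-1,3)[(c["range_z"]>0).ravel()].astype(int)
    A=(P[:,0]>500)&(P[:,0]<700)&(P[:,1]>110)&(P[:,1]<330)&(P[:,2]<15)
    d=A&(I.max(1)<60); print("mark",rect(P[d])); l=A&(P[:,0]>535)&(I.min(1)>130); print("plate",rect(P[l]))
    H=sel(P,440,900,-420,-80,-3,14)
    J=(P[:,0]>440)&(P[:,0]<900)&(P[:,1]>-420)&(P[:,1]<-80)&(P[:,2]<16)&(I.min(1)>130); print("base",rect(P[J]))
E
```

```text
scene
post (55, array([ 509.6, -281.5]), array([20.7, 22.5]), 5.5, 'med', array([ 508.3, -280.1,  113.9]))
ridges (909, array([ 596.7, -249.2]), array([196. ,  97.3]), 6.5, 'med', array([ 626.4, -246.7,   60.2]))
arm (1304, array([ 760.8, -224.7]), array([197.8,  67.2]), 5.8, 'med', array([ 775.4, -221.7,  239.2]))
wall (95, array([468.9, 208.8]), array([ 31.8, 188.9]), 5.5, 'med', array([459.4, 274.9,  78.8]))
tabs (94, array([484.4, 159.1]), array([16.7, 23.9]), 6.5, 'med', array([484.1, 158.9, 128.7])) (96, array([462.3, 261.6]), array([19.8, 24. ]), 20.1, 'med', array([462.2, 261.9, 126.9]))
blk (279, array([642.8,  25.9]), array([39.8, 59.3]), 21.8, 'med', array([643.7,  26.6,  44.7]))
mark (312, array([617. , 228.6]), array([43.3, 63.9]), 5.5, 'med', array([617.7, 228.6,   5.4]))
plate (2295, array([591.7, 225. ]), array([130. , 196.5]), 5.0, 'med', array([586.5, 218.9,   5.1]))
base (3552, array([ 631. , -246.7]), array([351.7, 287.8]), 6.7, 'med', array([ 662.7, -156.1,   11.9]))
top
post (60, array([ 505.3, -278.7]), array([19.6, 20.2]), 5.5, 'med', array([ 504.9, -278.9,  1
[... 205 characters left out ...]
.3,  238.7]))
wall (192, array([469.5, 212.1]), array([ 27.8, 189.7]), 6.6, 'med', array([460.6, 219. ,  79.1]))
tabs (44, array([481.6, 160.8]), array([15.7, 22.7]), 4.1, 'med', array([480.1, 160.8, 134.1])) (46, array([459.3, 263.8]), array([23.7, 15.5]), 89.7, 'med', array([457.5, 263.3, 134.4]))
blk (248, array([641. ,  28.6]), array([36.5, 59.8]), 20.8, 'med', array([640. ,  30.1,  44.3]))
mark (268, array([617. , 230.7]), array([38.4, 62. ]), 6.2, 'med', array([616.7, 231.5,   4.8]))
plate (2226, array([590.6, 228.2]), array([132. , 194.9]), 6.7, 'med', array([585.9, 220. ,   4.1]))
base (5013, array([ 661.9, -239.7]), array([394.1, 286.2]), 6.4, 'med', array([ 662.2, -171.7,   10.8]))
```

```bash
cat >> h.py <<'E'
def plan(x,y,z,yaw):
    "turn first (deg about tool z), then shift in tool axes (m)"
    o=bot.get_obs(); T=tool(o); cy=o["tcp_rot"][2]; d=np.degrees((cy-yaw+np.pi)%(2*np.pi)-np.pi)
    R=Ro.from_euler('xyz',[np.pi,0,yaw]).as_matrix(); s=R.T@(np.array([x,y,z])-T[:3,3])/1000
    print("turn",round(d,2),"shift",np.round(s,4),"norm/.06",round(np.linalg.norm(s)/.06,1)); return d,s
E
python3 - <<'E'
from h import *
c=bot.capture("wrist"); print(np.round(c["mount"],3).tolist(),c["fx"])
plan(480,212,330,3.253)
E
```

```text
[[0.0, -0.964, -0.267, 72.619], [1.0, 0.0, 0.0, 0.818], [-0.0, -0.267, 0.964, -157.137], [0.0, 0.0, 0.0, 1.0]] 391.06775505904966
turn -24.99 shift [-0.2788 -0.3185 -0.1033] norm/.06 7.3
```

Emit:
apply_moves(motion="0 0 -0.05 -8.5; 0 0 -0.05 -8.5; 0 0 0 -8", fingers=1)

```text
time: 1.92
tool_pos: [168.2, 499.0, 331.1]
tcp_rot: [3.134, 0.005, -3.025]
contact_force: [0.3, -0.2, -0.3]
grip_width: 91.7
finger_force: 0.0
```

Emit:
apply_moves(motion="-0.04 -0.0455 0 0; -0.04 -0.0455 0 0; -0.04 -0.0455 0 0; -0.04 -0.0455 0 0; -0.04 -0.0455 0 0; -0.04 -0.0455 0 0; -0.04 -0.0455 0 0; 0 0 0 0")

```text
time: 2.92
tool_pos: [483.6, 209.2, 325.9]
tcp_rot: [-3.141, -0.001, -3.036]
contact_force: [0.7, 0.4, 0.8]
grip_width: 91.6
finger_force: 0.0
```

```bash
python3 - <<'E'
from m import *
o=bot.get_obs(); c=bot.capture("wrist"); print(o["tool_pos"],o["tcp_rot"]); T=wT(c,o)
cv2.imwrite("pics/w1.png",c["img"]); P=pts(c,T=T)
print("tabs",rect(sel(P,440,520,130,200,130,145)),rect(sel(P,440,520,200,300,130,145)))
for t in ["red","blue","yellow","green","grey1","wall_foot"]:
    for r in bot.cut_out(c,t)[:3]:
        Q=pts(c,np.array(r["pixels"]),T); print(t,round(r["p"],2),np.round(r["point"]),np.round(np.percentile(Q,2,axis=0)),np.round(np.percentile(Q,98,axis=0)))
plan(507,-279,230,3.253)
E
```

```text
[483.60256989 209.24050966 325.90033624] [-3.14079173e+00 -6.07395277e-04 -3.03563728e+00]
tabs (267, array([477.1, 161.3]), array([10. , 23.6]), 7.9, 'med', array([476.3, 161.5, 136.2])) (277, array([455.3, 263.9]), array([ 9.9, 23.5]), 5.7, 'med', array([454.8, 263.8, 136.1]))
red 0.59 [317. 213.] [473. 152.  86.] [495. 273. 138.]
blue 0.56 [359. 204.] [451. 173.  88.] [484. 275. 137.]
yellow 0.67 [331. 227.] [486. 153.  10.] [535. 277.  90.]
grey1 0.9 [332. 229.] [486. 155.  10.] [535. 276.  90.]
grey1 0.69 [319. 194.] [461. 147.  80.] [479. 253.  93.]
wall_foot 0.87 [331. 258.] [437. 125.   2.] [649. 316.  81.]
turn 0.13 shift [ 0.0283 -0.4922  0.0971] norm/.06 8.4
```

View pics/w1.png

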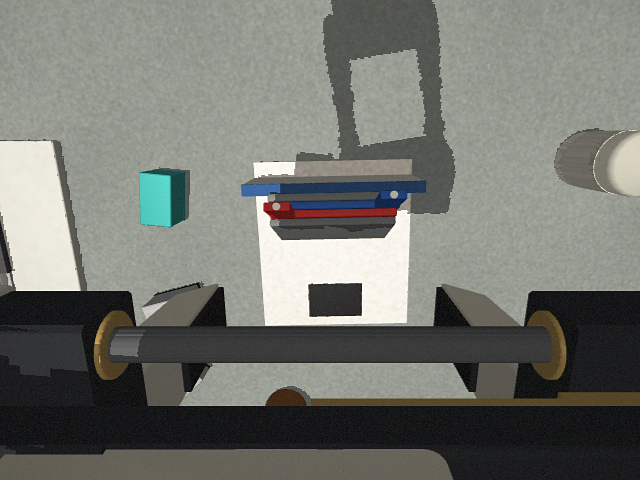

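Order from outside is grey, red, blue, grey, wall. The red tab is at pixel (277,207) and the blue tab at (394,195). No yellow or green. Now to the carrier handle.

Emit:
apply_moves(motion="0.004 -0.0615 0.012 0; 0.004 -0.0615 0.012 0; 0.004 -0.0615 0.012 0; 0.004 -0.0615 0.012 0; 0.004 -0.0615 0.012 0; 0.004 -0.0615 0.012 0; 0.004 -0.0615 0.012 0; 0 -0.0615 0.012 0")

```text
time: 4.28
tool_pos: [508.3, -278.7, 231.3]
tcp_rot: [-3.141, 0.001, -3.029]
contact_force: [0.8, 0.7, -0.2]
grip_width: 92.0
finger_force: 0.0
```

Emit:
apply_moves(motion="0 0 0 0; 0 0 0 0")

```text
time: 4.53
tool_pos: [508.2, -276.8, 231.1]
tcp_rot: [3.141, -0.0, -3.03]
contact_force: [0.1, -0.5, -0.4]
grip_width: 91.7
finger_force: 0.0
```

```bash
python3 - <<'E'
from m import *
o=bot.get_obs(); c=bot.capture("wrist"); T=wT(c,o); P=pts(c,T=T)
print(o["tool_pos"]); Q=sel(P,440,560,-350,-200,108,120); print(rect(Q)); m=rect(Q)
R=sel(P,500,720,-400,-150,56,66); print("ridges",rect(R))
plan(*m[1],78,3.253)
E
```

```text
[ 508.16061303 -276.83603482  231.07893956]
(733, array([ 504.1, -279.8]), array([20.8, 19.6]), 5.5, 'med', array([ 503.2, -280.3,  113. ]))
ridges (9486, array([ 623.1, -266.5]), array([133.5, 140. ]), 6.5, 'med', array([ 597.8, -270.5,   59.1]))
turn 0.09 shift [ 0.0046 -0.003   0.1535] norm/.06 2.6
```

Emit:
apply_moves(motion="0.0045 -0.003 0.05 0; 0 0 0.05 0; 0 0 0.053 0; 0 0 0 0")

```text
time: 5.08
tool_pos: [502.2, -278.1, 75.6]
tcp_rot: [3.136, -0.005, -3.028]
contact_force: [-0.0, -0.9, 0.1]
grip_width: 91.8
finger_force: 0.0
```

Emit:
apply_moves(motion="0 0 0 0; 0 0 0 0; 0 0 0 0; 0 0 0 0; 0 0 0 0; 0 0 0 0", fingers=-1)

```text
time: 5.82
tool_pos: [503.9, -281.2, 78.1]
tcp_rot: [3.141, -0.0, -3.03]
contact_force: [-0.2, -0.2, -0.5]
grip_width: 36.0
finger_force: 0.0
```

Emit:
apply_moves(motion="0.01 0 0 0; 0.01 0 0 0; 0.01 0 0 0; 0 0 0 0")

```text
time: 6.32
tool_pos: [472.7, -284.6, 78.0]
tcp_rot: [3.141, -0.002, -3.031]
contact_force: [-2.5, -0.7, -1.9]
grip_width: 18.8
finger_force: 30.0
```

Emit:
apply_moves(motion="0.01 0 0 0; 0.01 0 0 0; 0 0 0 0; 0 0 0 0")

```text
time: 6.82
tool_pos: [453.7, -286.7, 78.0]
tcp_rot: [3.141, -0.001, -3.03]
contact_force: [-0.8, -0.0, -2.9]
grip_width: 18.7
finger_force: 30.0
```

```bash
python3 - <<'E'
from m import *
o=bot.get_obs(); c=bot.capture("top"); P=pts(c)
print(o["tool_pos"],o["contact_force"]); print("ridges",rect(sel(P,400,720,-400,-150,56,66)))
cv2.imwrite("pics/t2.png",cv2.resize(c["img"][150:300,330:530],(800,600),interpolation=2))
E
```

```text
[ 453.68642939 -286.73088747   77.97259087] [-0.81485565 -0.0037465  -2.92654345]
ridges (1068, array([ 591.6, -269.2]), array([133.1, 139.3]), 6.0, 'med', array([ 596.7, -263.2,   59.6]))
```

View pics/t2.png

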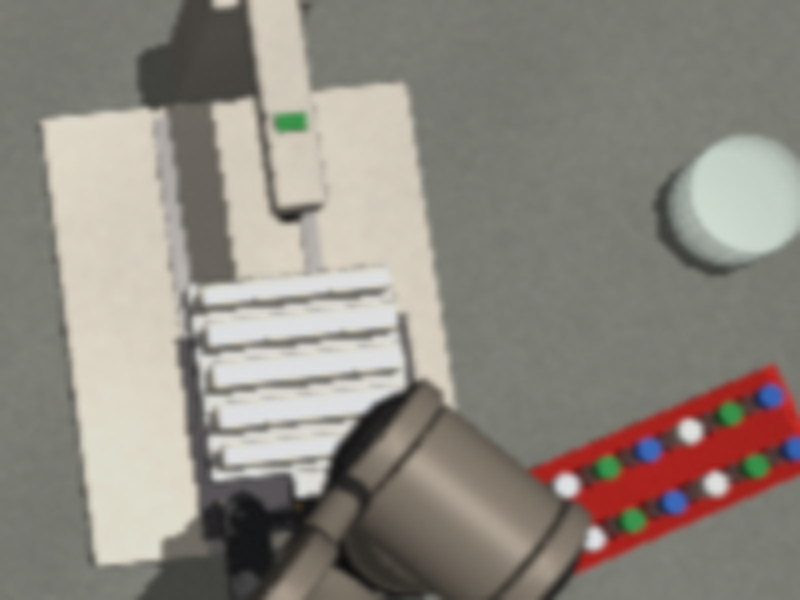

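Emit:
apply_moves(motion="0 0 0 0; 0 0 0 0; 0 0 0 0; 0 0 0 0", fingers=1)

```text
time: 7.38
tool_pos: [454.4, -286.8, 78.2]
tcp_rot: [-3.141, 0.0, -3.03]
contact_force: [0.4, 0.4, 0.4]
grip_width: 54.5
finger_force: 0.0
```

Emit:
apply_moves(motion="0 0 -0.06 0; 0 0 -0.06 0; 0 0 0 0; 0 0 0 0")

```text
time: 7.88
tool_pos: [453.9, -286.4, 197.6]
tcp_rot: [3.141, -0.0, -3.03]
contact_force: [0.3, -0.4, -0.6]
grip_width: 90.3
finger_force: 0.0
```

```bash
python3 - <<'E'
from m import *
o=bot.get_obs(); c=bot.capture("wrist"); T=wT(c,o); P=pts(c,T=T)
print(o["tool_pos"]); m=rect(sel(P,400,560,-350,-200,108,120)); print(m)
print("ridges",rect(sel(P,500,720,-400,-150,56,66)))
cv2.imwrite("pics/w2.png",c["img"]); plan(*m[1],78,3.253)
E
```

```text
[ 453.90456517 -286.43798429  197.61055368]
(918, array([ 470.9, -283.6]), array([19.9, 20. ]), 6.3, 'med', array([ 470. , -283.8,  113. ]))
ridges (5146, array([ 567.4, -272.7]), array([ 87.9, 139.9]), 6.6, 'med', array([ 582.1, -273.8,   59. ]))
turn 0.01 shift [-0.0175  0.0006  0.1188] norm/.06 2.0
```

View pics/w2.png

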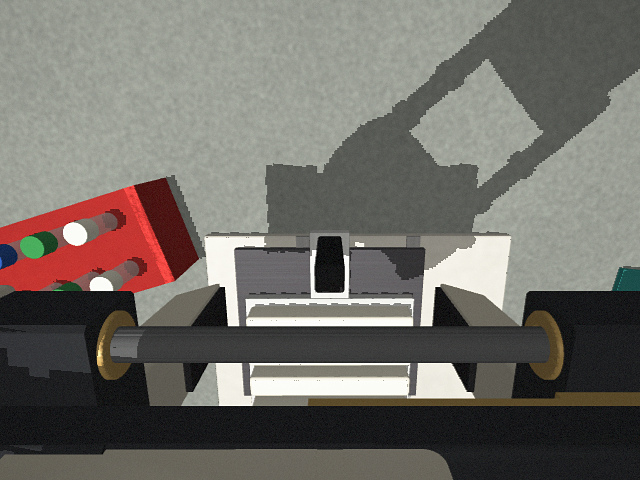

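The black handle post is at (330,262) in w2, and the carrier block reaches the plate's near edge. I'll regrip and pull once more to confirm the stop.

Emit:
apply_moves(motion="-0.0175 0 0.06 0; 0 0 0.06 0; 0 0 0 0")

```text
time: 8.3
tool_pos: [468.2, -281.9, 72.7]
tcp_rot: [3.132, -0.009, -3.03]
contact_force: [-0.3, -0.6, 0.2]
grip_width: 91.6
finger_force: 0.0
```

Emit:
apply_moves(motion="0 0 0 0; 0 0 0 0; 0 0 0 0; 0 0 0 0; 0 0 0 0; 0 0 0 0; 0 0 0 0; 0 0 0 0", fingers=-0.7)

```text
time: 9.3
tool_pos: [471.6, -284.8, 78.0]
tcp_rot: [3.141, -0.0, -3.03]
contact_force: [0.3, -0.5, 0.2]
grip_width: 19.8
finger_force: 30.0
```

Emit:
apply_moves(motion="0.004 0 0 0; 0.004 0 0 0; 0 0 0 0; 0 0 0 0")

```text
time: 9.8
tool_pos: [463.2, -285.7, 78.0]
tcp_rot: [3.141, -0.001, -3.03]
contact_force: [-1.2, 0.3, -0.8]
grip_width: 19.8
finger_force: 30.0
```

Emit:
apply_moves(motion="0.006 0 0 0; 0.006 0 0 0; 0 0 0 0")

```text
time: 10.18
tool_pos: [450.9, -287.1, 78.1]
tcp_rot: [3.141, -0.001, -3.03]
contact_force: [-2.6, -0.5, -1.4]
grip_width: 19.8
finger_force: 30.0
```

Emit:
apply_moves(motion="0.006 0 0 0; 0.006 0 0 0; 0 0 0 0")

```text
time: 10.55
tool_pos: [439.0, -288.4, 78.1]
tcp_rot: [3.141, -0.001, -3.03]
contact_force: [-1.8, -0.9, -2.1]
grip_width: 19.9
finger_force: 30.0
```

Emit:
apply_moves(motion="0.006 0 0 0; 0.006 0 0 0; 0 0 0 0")

```text
time: 10.92
tool_pos: [432.1, -290.0, 78.2]
tcp_rot: [-3.139, 0.009, -3.031]
contact_force: [21.7, 2.6, -13.5]
grip_width: 19.9
finger_force: 30.0
```

Emit:
apply_moves(motion="-0.004 0 0 0; 0 0 0 0; 0 0 0 0")

```text
time: 11.3
tool_pos: [432.1, -289.6, 78.3]
tcp_rot: [-3.141, 0.001, -3.03]
contact_force: [2.6, -0.4, -3.1]
grip_width: 19.7
finger_force: 30.0
```

Emit:
apply_moves(motion="0 0 0 0; 0 0 0 0; 0 0 0 0; 0 0 0 0; 0 0 0 0; 0 0 0 0", fingers=0.6)

```text
time: 12.05
tool_pos: [431.9, -289.2, 78.1]
tcp_rot: [3.141, -0.0, -3.03]
contact_force: [0.5, -0.4, -0.6]
grip_width: 72.1
finger_force: 0.0
```

Emit:
apply_moves(motion="0 0 -0.06 0; 0 0 -0.06 0; -0.03 0 -0.06 0; -0.03 0 -0.06 0; -0.02 0 0 0; 0 0 0 0; 0 0 0 0")

```text
time: 12.92
tool_pos: [506.4, -280.6, 308.9]
tcp_rot: [3.14, -0.002, -3.03]
contact_force: [0.2, -0.4, -0.7]
grip_width: 73.5
finger_force: 0.0
```

```bash
python3 - <<'E'
from m import *
o=bot.get_obs(); c=bot.capture("wrist"); T=wT(c,o); P=pts(c,T=T)
print(o["tool_pos"]); print("post",rect(sel(P,380,500,-350,-200,108,120)))
print("ridges",rect(sel(P,470,700,-400,-150,56,66)))
c=bot.capture("top"); P=pts(c); print("post",rect(sel(P,380,500,-350,-200,108,120)));print("ridges",rect(sel(P,470,700,-400,-150,56,66)))
c=bot.capture("scene"); P=pts(c); print("blk",rect(sel(P,560,720,-60,120,38,52))); print("arm",rect(sel(P,500,740,-360,-50,215,260)))
plan(476,161,300,1.67)
E
```

```text
[ 506.42526013 -280.64505455  308.88067022]
post (509, array([ 432.5, -288.8]), array([18.5, 19.2]), 6.5, 'med', array([ 432.3, -288.5,  113. ]))
ridges (9989, array([ 551.7, -274.9]), array([132.7, 139.9]), 6.4, 'med', array([ 548.7, -275.2,   59. ]))
post (0, array([0., 0.]), array([0., 0.]), 0.0, 'med', array([nan, nan, nan]))
ridges (563, array([ 552.6, -274. ]), array([132.7, 139.9]), 6.7, 'med', array([ 556.3, -237.5,   59.4]))
blk (280, array([642.1,  25.5]), array([40.6, 59.8]), 21.2, 'med', array([644.3,  25.7,  44.6]))
arm (430, array([ 703.2, -233.6]), array([78. , 35.6]), 7.0, 'med', array([ 703.7, -228.8,  239.7]))
turn 90.67 shift [0.4428 0.0134 0.0094] norm/.06 7.4
  return _methods._mean(a, axis=axis, dtype=dtype,
  ret = um.true_divide(
```

Emit:
apply_moves(motion="0 0 0 10.6; 0 0 0 10.6; 0 0 0 10.6; 0 0 0 10.6; 0 0 0 10.6; 0 0 0 10.6; 0 0 0 10.6; 0 0 0 10.6")

```text
time: 14.08
tool_pos: [506.7, -281.0, 309.8]
tcp_rot: [-3.141, -0.0, 1.766]
contact_force: [0.5, 0.2, 0.1]
grip_width: 73.3
finger_force: 0.0
```

Emit:
apply_moves(motion="0.0555 0.0015 0 5.9; 0.0555 0.0015 0 0; 0.0555 0.0015 0 0; 0.0555 0.0015 0 0; 0.0555 0.0015 0 0; 0.0555 0.0015 0 0; 0.0555 0.0015 0 0; 0.0555 0.0015 0.02 0")

```text
time: 15.08
tool_pos: [469.7, 162.9, 291.0]
tcp_rot: [3.138, -0.0, 1.669]
contact_force: [1.7, -0.5, 0.0]
grip_width: 73.5
finger_force: 0.0
```

Emit:
apply_moves(motion="0 0 0 0; 0 0 0 0")

```text
time: 15.32
tool_pos: [469.4, 161.0, 290.0]
tcp_rot: [-3.141, 0.0, 1.67]
contact_force: [-0.0, 0.9, 0.1]
grip_width: 73.3
finger_force: 0.0
```

```bash
python3 - <<'E'
from m import *
o=bot.get_obs(); c=bot.capture("wrist"); T=wT(c,o); P=pts(c,T=T); print(o["tool_pos"],o["tcp_rot"])
cv2.imwrite("pics/w3.png",c["img"])
np.save("w3.npy",P)
print("tabs",rect(sel(P,440,520,130,200,131,145)),rect(sel(P,440,520,200,300,131,145)))
a=np.radians(5.9); u=np.array([np.cos(a),np.sin(a)])
S=sel(P,430,560,140,290,8,150); s=(S[:,:2]-[467.8,214.8])@u
for z in range(10,140,10):
    k=abs(S[:,2]-z)<4; print(z, np.round(np.percentile(s[k],[0,10,50,90,100]),1) if k.any() else None)
plan(480,161.5,200,1.67)
E
```

```text
[469.40171894 161.04769407 289.96370768] [-3.14142118e+00  4.82670312e-04  1.67047978e+00]
tabs (322, array([477.2, 161.4]), array([ 9.2, 23.9]), 6.3, 'med', array([476.6, 162. , 136. ])) (425, array([455.2, 264.2]), array([ 9.1, 23.9]), 5.8, 'med', array([455.1, 264.5, 136. ]))
10 [61.2 62.4 63.7 65.3 66.2]
20 [56.6 58.2 59.9 61.8 63.3]
30 [52.2 53.7 55.6 57.4 58.5]
40 [47.7 49.2 51.1 53.  53.7]
50 [43.5 44.9 46.7 48.7 50.1]
60 [39.6 40.5 42.4 44.2 45.9]
70 [17.1 36.1 37.8 39.7 41.2]
80 [-14.2 -11.7  -6.6  33.9  36.9]
90 [-4.6 -0.2 15.1 27.9 32.7]
100 [ 0.5  6.3  9.  19.7 19.9]
110 [ 2.   3.6  5.4 16.4 16.7]
120 [-5.3  0.2  1.9 12.4 13.4]
130 [-12.   -3.7  -1.4   9.4  10.3]
turn -0.05 shift [-0.0001  0.0103  0.0902] norm/.06 1.5
```

View pics/w3.png

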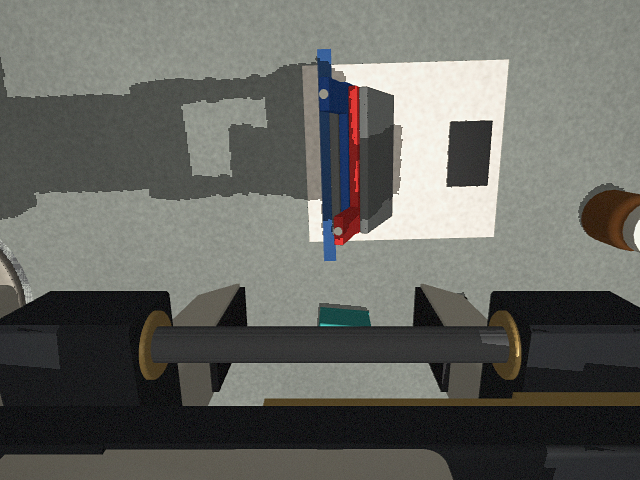

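Stack leans about 0.37 rad. The red tab's white dot is at (338,231) and blue's at (323,94). I'll go down on the red tab.

Emit:
apply_moves(motion="0.001 0.0125 0.05 0; 0 0 0.05 0; 0 0 0.04 0; 0 0 0.024 0; 0 0 0.02 0; 0 0 0 0; 0 0 0 0", fingers=-0.13)

```text
time: 16.25
tool_pos: [482.8, 163.0, 107.0]
tcp_rot: [3.14, -0.0, 1.669]
contact_force: [0.4, 0.7, 0.8]
grip_width: 40.5
finger_force: 0.0
```

Emit:
apply_moves(motion="0 0 0 0; 0 0 0 0; 0 0 0 0; 0 0 0 0; 0 0 0 0; 0 0 0 0", fingers=-0.9)

```text
time: 17.0
tool_pos: [483.1, 163.9, 106.8]
tcp_rot: [3.138, -0.0, 1.67]
contact_force: [3.9, 0.3, 6.0]
grip_width: 15.7
finger_force: 28.3
```

```bash
python3 - <<'E'
from m import *
o=bot.get_obs(); print(o["tool_pos"],o["grip_width"],o["finger_force"],o["contact_force"])
c=bot.capture("scene"); P=pts(c); cv2.imwrite("pics/s2.png",cv2.resize(c["img"][190:340,330:530],(800,600),interpolation=2))
E
```

```text
[483.12716342 163.92531104 106.77751563] 15.672567943416354 28.326155617833138 [3.87875703 0.33076133 5.97000706]
```

View pics/s2.png

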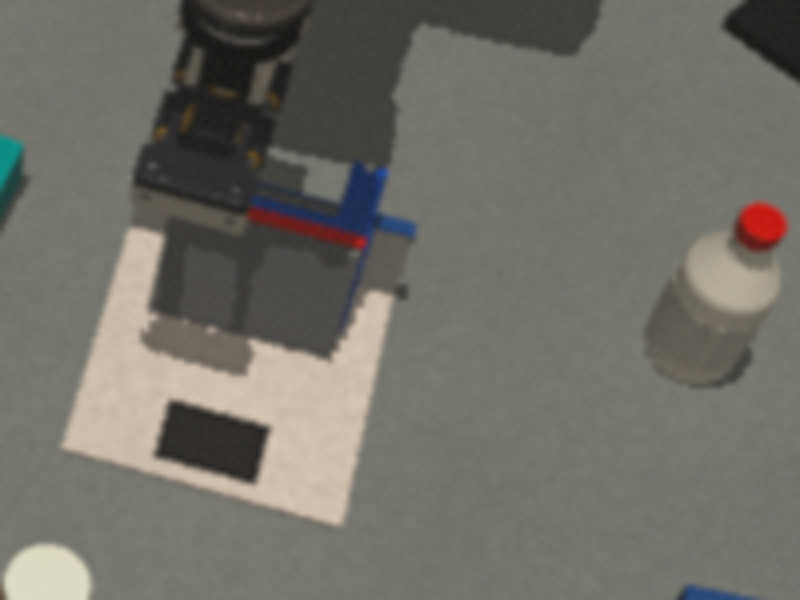

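The fingers hold red's tilted tab, 15.7 mm wide. The stack stands undisturbed in s2. Lifting gently along the lean.

Emit:
apply_moves(motion="0 -0.002 -0.006 0; 0 -0.002 -0.006 0; 0 -0.003 -0.008 0; 0 -0.003 -0.008 0; 0 0 0 0")

```text
time: 17.68
tool_pos: [474.7, 163.1, 135.2]
tcp_rot: [3.135, -0.0, 1.67]
contact_force: [9.1, 1.0, 3.5]
grip_width: 14.8
finger_force: 28.2
```

Emit:
apply_moves(motion="0 0 -0.01 0; 0 0 -0.01 0; 0 0 -0.01 0; 0 0 0 0")

```text
time: 18.18
tool_pos: [473.0, 162.8, 164.7]
tcp_rot: [3.139, -0.0, 1.67]
contact_force: [3.9, 0.1, 3.9]
grip_width: 13.3
finger_force: 28.4
```

```bash
python3 - <<'E'
from m import *
o=bot.get_obs(); print(o["tool_pos"],o["grip_width"],o["finger_force"],o["contact_force"])
c=bot.capture("scene"); P=pts(c); cv2.imwrite("pics/s3.png",cv2.resize(c["img"][190:340,330:530],(800,600),interpolation=2))
E
```

```text
[472.9963111  162.80061774 164.67006046] 13.291327063743436 28.3916006796062 [3.89794554 0.14078473 3.87277087]
```

View pics/s3.png

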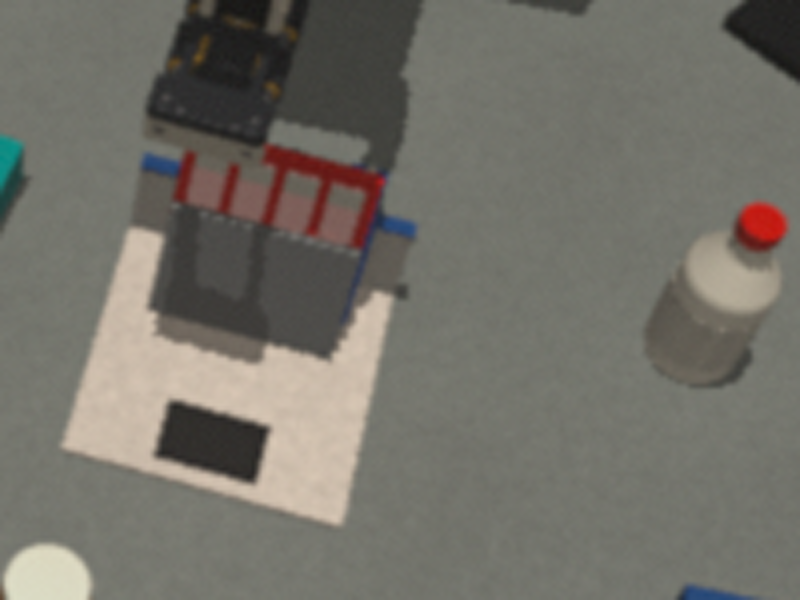

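Red rises cleanly and the grey board stays. Continuing up.

Emit:
apply_moves(motion="0 0 -0.015 0; 0 0 -0.015 0; 0 0 -0.02 0; 0 0 -0.03 0; 0 0 -0.04 0; 0 0 -0.03 0; 0 0 0 0; 0 0 0 0")

```text
time: 19.23
tool_pos: [470.5, 162.5, 311.9]
tcp_rot: [-3.137, 0.0, 1.67]
contact_force: [-0.2, -0.5, -1.7]
grip_width: 8.1
finger_force: 30.0
```

```bash
python3 - <<'E'
from m import *
o=bot.get_obs(); print(o["grip_width"],o["finger_force"],o["contact_force"])
c=bot.capture("scene"); P=pts(c); I=c["img"].reshape(-1,3)[(c["range_z"]>0).ravel()].astype(int)
k=(I[:,2]>90)&(I[:,1]<60)&(I[:,0]<60)&(P[:,2]>100)&(P[:,1]>100)&(P[:,1]<260)&(P[:,0]<560); Q=P[k]
m=np.median(Q,0); print(m,len(Q)); _,_,V=np.linalg.svd(Q-Q.mean(0)); print(V[2]); print(np.percentile(Q,[1,99],axis=0))
plan(545.0,-327.5,330,1.6825)
E
```

```text
8.105133184134802 29.97441530227661 [-0.2461069  -0.5306195  -1.70353938]
[469.56850274 209.62445604 253.03996019] 486
[0.99452558 0.10385681 0.01151633]
[[460.7791563  145.62660822 205.20913863]
 [478.9769718  258.54266053 296.20023967]]
turn -0.71 shift [-0.4953  0.0193 -0.0182] norm/.06 8.3
```

```bash
cat >> m.py <<'E'
def panel(z0,z1,x,y):
    o=bot.get_obs(); t=o["tool_pos"]; tx=tool(o)[:3,0]; ty=tool(o)[:3,1]
    for n in ["scene","top"]:
        P=pts(bot.capture(n)); Q=sel(P,x-40,x+40,y-110,y+110,z0,z1)
        if len(Q)<10: print(n,"few"); continue
        d=Q-t; a=d@tx; b=d@ty
        print(n,len(Q),"along tool x",np.round(np.percentile(a,[0.5,2,98,99.5]),1),"tool y",np.round(np.percentile(b,[1,50,99]),1),"z",np.round(np.percentile(Q[:,2],[0.5,2,98]),1))
E
python3 - <<'E'
from m import *
panel(200,302,470,210)
E
```

```text
scene 1208 along tool x [-18.4 -16.1 107.9 109.5] tool y [-2.5  4.8  8.9] z [203.6 206.4 294.4]
top 48 along tool x [ 71.2  74.  111.7 111.8] tool y [-3.3 -2.4 -2. ] z [203.  204.4 287.9]
```

```bash
python3 - <<'E'
from m import *
plan(541.9,-322.5,320,1.6825)
E
```

```text
turn -0.71 shift [-0.49    0.0163 -0.0078] norm/.06 8.2
```

Emit:
apply_moves(motion="-0.06 0.002 -0.008 -0.7; -0.0615 0.002 0 0; -0.0615 0.002 0 0; -0.0615 0.002 0 0; -0.0615 0.002 0 0; -0.0615 0.002 0 0; -0.0615 0.002 0 0; -0.061 0.0023 0 0")

```text
time: 20.38
tool_pos: [541.7, -324.4, 320.7]
tcp_rot: [-3.14, -0.002, 1.682]
contact_force: [1.1, 0.2, -0.5]
grip_width: 7.6
finger_force: 30.0
```

Emit:
apply_moves(motion="0 0 0 0; 0 0 0.04 0; 0 0 0.04 0; 0 0 0.04 0; 0 0 0 0; 0 0 0 0")

```text
time: 21.12
tool_pos: [542.6, -322.5, 203.5]
tcp_rot: [3.14, 0.001, 1.683]
contact_force: [0.2, -0.7, -1.5]
grip_width: 7.9
finger_force: 30.0
```

```bash
cat >> m.py <<'E'
def prof(n,x0,x1,y0,y1,z0,z1):
    "heights along stage x: points by u, v coordinates from groove0"
    c=bot.capture(n); P=sel(pts(c),400,720,-420,-120,z0,z1)
    u=np.array([.9938,.1115]); v=np.array([-.1115,.9938]); d=P[:,:2]-[507.0,-280.1]
    return np.c_[d@u,d@v,P[:,2]]
E
python3 - <<'E'
from m import *
o=bot.get_obs(); print(o["tool_pos"],o["tcp_rot"],o["grip_width"])
for n in ["scene","top"]:
    Q=prof(n,0,0,0,0,52,180)
    r=Q[(Q[:,2]<66)]; 
    print(n,"ridge u hist",np.histogram(r[:,0],np.arange(-24,120,3))[0], "v",np.percentile(r[:,1],[1,99]))
    p=Q[(Q[:,2]>95)&(Q[:,2]<165)&(abs(Q[:,0]-30)<40)&(abs(Q[:,1])<80)]
    if len(p)>5: print("panel u",np.percentile(p[:,0],[1,5,50,95,99]).round(1),"v",np.percentile(p[:,1],[0.5,2,98,99.5]).round(1),"z",np.percentile(p[:,2],[.5,2,98]).round(1))
c=bot.capture("scene"); cv2.imwrite("pics/s4.png",cv2.resize(c["img"][150:300,130:330],(800,600),interpolation=2))
E
```

```text
[ 542.61816177 -322.45260546  203.50008834] [3.14006908e+00 1.14962991e-03 1.68284064e+00] 7.9361324762256995
scene ridge u hist [ 4  6  9 17 10 11  4  6  0  0  5 20 29 37 43 48 66 27  1  2 13 29 40 29
 30 45 40 16  0  0 11 29 23 36 26 28 47 18  0  0  6 33 26 29 38 47 18] v [-135.72640446   67.04639721]
panel u [30.8 32.5 35.9 38.8 39.9] v [-66.1 -63.5  63.1  64.2] z [ 96.2  97.8 163.5]
top ridge u hist [ 0 10 13 15 13 15  9  0  0  0 16 22 18 27 26 24 17  0  0  0  4  4  6  7
  8 31 20  0  0  0 31 41 42 42 35 46 27  0  0  0 42 44 53 52 44 25  0] v [-62.54866331  70.30449537]
panel u [27.5 27.8 28.3 32.4 35. ] v [-45.6 -42.4  66.9  67.4] z [ 96.2  99.  164.1]
```

View pics/s4.png

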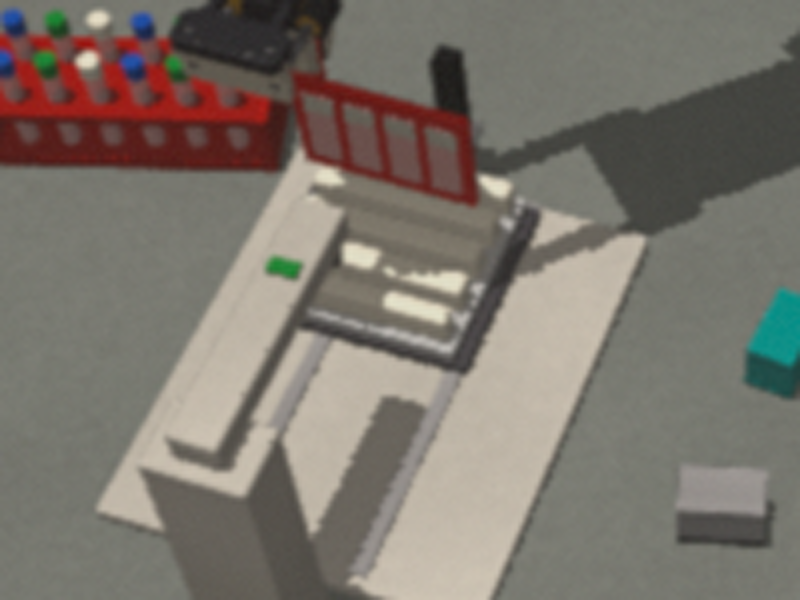

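The panel hangs over the grooves at (390,140) in s4; relative to groove 1 it is within 1 mm in x and 2 mm in y. Lowering.

Emit:
apply_moves(motion="-0.002 0 0.015 0; 0 0 0.015 0; 0 0 0.006 0; 0 0 0.005 0; 0 0 0.005 0; 0 0 0 0")

```text
time: 22.02
tool_pos: [542.0, -324.4, 155.6]
tcp_rot: [-3.141, -0.001, 1.682]
contact_force: [0.1, 0.2, -1.5]
grip_width: 8.1
finger_force: 30.0
```

Emit:
apply_moves(motion="0 0 0.004 0; 0 0 0.004 0; 0 0 0 0")

```text
time: 22.4
tool_pos: [542.0, -324.4, 147.5]
tcp_rot: [-3.141, -0.001, 1.682]
contact_force: [-0.8, -0.1, -1.4]
grip_width: 7.8
finger_force: 30.0
```

Emit:
apply_moves(motion="0 0 0.003 0; 0 0 0 0")

```text
time: 22.65
tool_pos: [542.1, -324.4, 144.7]
tcp_rot: [-3.141, -0.0, 1.682]
contact_force: [0.2, 1.2, -0.8]
grip_width: 7.8
finger_force: 30.0
```

Emit:
apply_moves(motion="0 0 0.002 0; 0 0 0 0")

```text
time: 22.9
tool_pos: [542.2, -324.5, 143.0]
tcp_rot: [3.141, -0.0, 1.682]
contact_force: [0.7, 0.3, -0.9]
grip_width: 7.7
finger_force: 30.0
```

Emit:
apply_moves(motion="0 0 0.003 0; 0 0 0 0")

```text
time: 23.15
tool_pos: [543.0, -325.2, 142.2]
tcp_rot: [3.139, 0.003, 1.682]
contact_force: [-1.3, -0.2, 9.8]
grip_width: 7.9
finger_force: 30.0
```

Emit:
apply_moves(motion="0 0 0.002 0; 0 0 0 0")

```text
time: 23.4
tool_pos: [543.9, -325.8, 142.1]
tcp_rot: [3.136, 0.005, 1.682]
contact_force: [-1.4, 0.2, 18.3]
grip_width: 8.0
finger_force: 30.0
```

Emit:
apply_moves(motion="0 0 -0.003 0; 0 0 0 0; 0 0 0 0; 0 0 0 0; 0 0 0 0", fingers=0)

```text
time: 24.02
tool_pos: [542.1, -324.4, 140.6]
tcp_rot: [-3.141, -0.0, 1.682]
contact_force: [-0.2, -0.4, 0.1]
grip_width: 45.3
finger_force: 0.0
```

Emit:
apply_moves(motion="0 0 -0.04 0; 0 0 -0.05 0; 0 0 -0.05 0; 0 0 0 0; 0 0 0 0")

```text
time: 24.65
tool_pos: [541.9, -324.3, 280.1]
tcp_rot: [-3.141, -0.001, 1.682]
contact_force: [0.2, -0.4, -0.3]
grip_width: 45.9
finger_force: 0.0
```

```bash
python3 - <<'E'
from m import *
for n in ["scene","top"]:
    c=bot.capture(n);P=pts(c); Q=sel(P,400,720,-420,-120,52,185)
    u=np.array([.9938,.1115]); v=np.array([-.1115,.9938]); d=Q[:,:2]-[507.0,-280.1]; Q=np.c_[d@u,d@v,Q[:,2]]
    p=Q[(Q[:,2]>75)&(abs(Q[:,0]-30)<25)&(abs(Q[:,1])<80)]
    print("panel u",np.percentile(p[:,0],[1,5,50,95,99]).round(1),"v",np.percentile(p[:,1],[0.5,2,98,99.5]).round(1),"z",np.percentile(p[:,2],[.5,90,98,99.8]).round(1))
    t=p[p[:,2]>168]; print("tabtop",len(t),t.mean(0) if len(t) else 0)
    print("stack",rect(sel(P,430,560,140,300,128,150)),rect(sel(P,480,545,140,300,86,95)),"blk",rect(sel(P,560,720,-60,120,38,52)))
plan(458.5,264,320,1.67)
E
```

```text
panel u [29.4 31.5 36.5 39.8 40.8] v [-67.4 -66.   60.2  61.4] z [ 75.1 148.8 172.6 175.9]
tabtop 26 [ 34.98338995 -52.87497657 172.75424405]
stack (0, array([0., 0.]), array([0., 0.]), 0.0, 'med', array([nan, nan, nan])) (20, array([490.8, 214.8]), array([ 18.5, 106.4]), 1.0, 'med', array([491.5, 219.3,  86.9])) blk (282, array([650. ,  70.2]), array([38.9, 58.3]), 23.3, 'med', array([651.1,  72. ,  44.8]))
panel u [28.6 28.8 30.5 36.3 37. ] v [-63.9 -62.1  64.1  64.5] z [ 76.4 129.5 174.5 177.3]
tabtop 11 [ 31.99955793 -57.61316311 172.81765881]
stack (1, array([449.7, 267.5]), array([0., 0.]), 0.0, 'med', array([449.7, 267.5, 129.2])) (16, array([489. , 206.5]), array([16.6, 91.1]), 0.3, 'med', array([487.5, 191.6,  87.3])) blk (242, array([648.7,  74.2]), array([38. , 59.7]), 21.9, 'med', array([647.9,  74. ,  44.5]))
turn 0.7 shift [ 0.5935 -0.0245 -0.041 ] norm/.06 9.9
  return _methods._mean(a, axis=axis, dtype=dtype,
  ret = um.true_divide(
```

Red is seated and the stop block has been knocked to about (649,72). Blue has tipped further back, so I'll look again from above it.

Emit:
apply_moves(motion="0.06 -0.003 -0.03 0.7; 0.062 -0.003 0 0; 0.062 -0.003 0 0; 0.062 -0.003 0 0; 0.062 -0.003 0 0; 0.062 -0.003 0 0; 0.062 -0.003 0 0; 0.062 -0.003 0 0")

```text
time: 25.75
tool_pos: [468.2, 162.2, 307.7]
tcp_rot: [-3.139, 0.0, 1.67]
contact_force: [0.6, -0.3, -0.4]
grip_width: 46.0
finger_force: 0.0
```

Emit:
apply_moves(motion="0 0 0 0; 0 0 0 0; 0 0 0 0")

```text
time: 26.12
tool_pos: [469.5, 159.0, 308.4]
tcp_rot: [-3.141, 0.0, 1.668]
contact_force: [0.0, -0.4, -0.4]
grip_width: 45.9
finger_force: 0.0
```

```bash
python3 - <<'E'
from m import *
o=bot.get_obs(); c=bot.capture("wrist"); T=wT(c,o); P=pts(c,T=T); print(o["tool_pos"],o["tcp_rot"])
cv2.imwrite("pics/w4.png",c["img"])
a=np.radians(5.9); u=np.array([np.cos(a),np.sin(a)]); v=np.array([-u[1],u[0]])
S=sel(P,400,570,120,310,8,150); d=(S[:,:2]-[467.8,214.8]); s=d@u; t=d@v
for z in range(10,140,10):
    k=abs(S[:,2]-z)<3; print(z, np.round(np.percentile(s[k],[0,5,50,95,100]),1) if k.any() else None)
k=(S[:,2]>98); print("tab v",np.percentile(t[k],[2,50,98]),"topz",np.percentile(S[:,2],99.9))
k=S[:,2]>S[:,2].max()-4; print("top",s[k].mean(),t[k].mean())
E
```

```text
[469.51661837 159.04021477 308.37419196] [-3.14065347e+00  3.27883969e-04  1.66801618e+00]
10 [61.3 62.8 74.7 76.7 77.1]
20 [54.6 57.6 68.8 71.7 73.1]
30 [48.1 51.7 61.9 64.7 65.8]
40 [40.7 44.4 54.9 57.5 58.9]
50 [34.8 38.3 48.1 50.7 52.3]
60 [27.2 31.3 41.  43.7 44.6]
70 [15.3 23.9 34.1 36.8 38.3]
80 [-15.  -11.1   6.7  27.3  31.6]
90 [ 0.9  6.7  9.9 11.8 12.7]
100 [-3.6  0.8  3.4  5.2  6.1]
110 [-6.2 -5.3 -3.6 -1.9 -0.1]
120 [-18.6 -18.3 -13.5  -8.6  -7.7]
130 None
tab v [46.96077536 58.56462238 70.11912702] topz 123.64703611918499
top -13.757679234351185 58.588451557287485
```

View pics/w4.png

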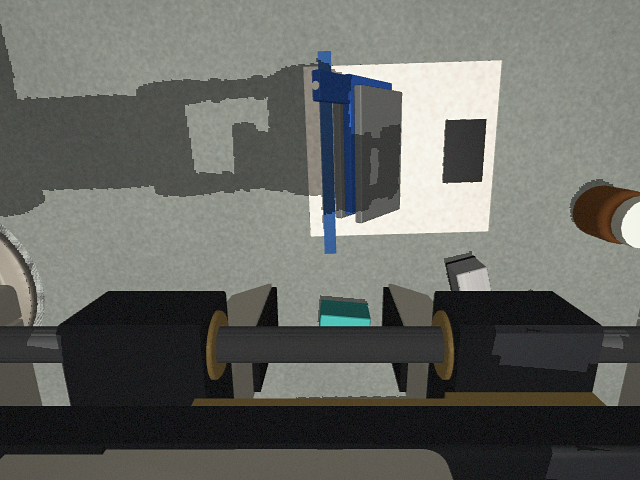

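Blue and grey now lean about 0.6 rad. Blue's tab is at (330,87), v≈58.6 in the stand frame. Approaching that tab.

```bash
python3 - <<'E'
from m import *
plan(456.8,272.6,97,1.6735)
E
```

```text
turn -0.34 shift [ 0.1143 -0.0011  0.2115] norm/.06 4.0
```

Emit:
apply_moves(motion="0.057 -0.0005 0 -0.3; 0.057 -0.0005 0.05 0; 0 0 0.06 0; 0 0 0.04 0; 0 0 0.03 0; 0 0 0.03 0; 0 0 0 0; 0 0 0 0")

```text
time: 27.18
tool_pos: [458.8, 263.4, 108.7]
tcp_rot: [3.14, -0.0, 1.674]
contact_force: [0.7, 0.5, 0.0]
grip_width: 46.3
finger_force: 0.0
```

Emit:
apply_moves(motion="0 0 0 0; 0 0 0 0; 0 0 0 0; 0 0 0 0; 0 0 0 0; 0 0 0 0", fingers=-0.9)

```text
time: 27.92
tool_pos: [458.3, 264.1, 108.3]
tcp_rot: [3.14, -0.001, 1.675]
contact_force: [-0.2, -0.4, 5.4]
grip_width: 15.1
finger_force: 27.3
```

The rows fell short by 9 mm sideways and 11 mm down. I'll reopen, correct and regrip.

Emit:
apply_moves(motion="0 0 0 0; 0 0 0 0; 0 0 0 0; 0 0 0 0; 0 0 0 0", fingers=0)

```text
time: 28.55
tool_pos: [457.8, 263.8, 107.6]
tcp_rot: [-3.141, -0.0, 1.675]
contact_force: [-0.1, 0.3, 0.5]
grip_width: 46.2
finger_force: 0.0
```

Emit:
apply_moves(motion="0.0085 0 0 0; 0 0 0.006 0; 0 0 0.006 0; 0 0 0 0; 0 0 0 0")

```text
time: 29.18
tool_pos: [456.9, 272.2, 95.6]
tcp_rot: [-3.142, -0.0, 1.675]
contact_force: [-0.6, 0.4, -0.0]
grip_width: 46.2
finger_force: 0.0
```

Emit:
apply_moves(motion="0 0 0 0; 0 0 0 0; 0 0 0 0; 0 0 0 0; 0 0 0 0; 0 0 0 0", fingers=-0.9)

```text
time: 29.92
tool_pos: [458.8, 272.7, 97.0]
tcp_rot: [3.137, -0.001, 1.675]
contact_force: [1.7, 0.2, 4.3]
grip_width: 22.2
finger_force: 26.3
```

Lift gently along the lean.

Emit:
apply_moves(motion="0 -0.003 -0.006 0; 0 -0.003 -0.006 0; 0 -0.003 -0.008 0; 0 -0.003 -0.008 0; 0 0 0 0")

```text
time: 30.55
tool_pos: [448.1, 271.9, 125.8]
tcp_rot: [3.133, -0.002, 1.676]
contact_force: [8.5, 0.7, 5.2]
grip_width: 17.1
finger_force: 27.2
```

```bash
python3 - <<'E'
from m import *
c=bot.capture("scene"); P=pts(c); cv2.imwrite("pics/s5.png",cv2.resize(c["img"][190:340,330:530],(800,600),interpolation=2))
E
```

```text
(no output)
```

View pics/s5.png

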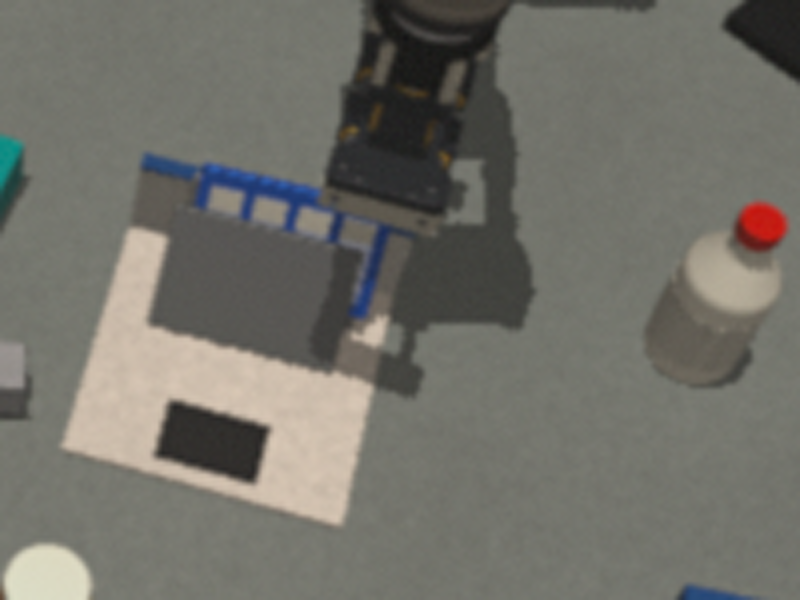

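Blue rises by about 30 mm and the greys are stable. Continue up.

Emit:
apply_moves(motion="0 0 -0.01 0; 0 0 -0.01 0; 0 0 -0.01 0; 0 0 -0.01 0; 0 0 0 0")

```text
time: 31.22
tool_pos: [446.2, 271.6, 164.9]
tcp_rot: [3.138, -0.001, 1.675]
contact_force: [4.8, 1.4, 5.1]
grip_width: 13.5
finger_force: 28.1
```

Emit:
apply_moves(motion="0 0 -0.01 0; 0 0 -0.015 0; 0 0 -0.02 0; 0 0 -0.03 0; 0 0 -0.04 0; 0 0 -0.03 0; 0 0 0 0; 0 0 0 0")

```text
time: 32.22
tool_pos: [443.7, 270.7, 307.2]
tcp_rot: [-3.138, 0.001, 1.675]
contact_force: [-0.2, 0.2, -1.6]
grip_width: 7.7
finger_force: 30.0
```

```bash
python3 - <<'E'
from m import *
panel(190,298,450,220)
c=bot.capture("scene"); P=pts(c); print("grey",rect(sel(P,440,560,130,300,60,100)),rect(sel(P,440,560,130,300,12,100)))
E
```

```text
scene 1221 along tool x [-113.9 -111.5   12.9   15.4] tool y [-2.1  4.5  8.6] z [191.  193.8 281.1]
top 287 along tool x [-112.3 -111.2  -12.1   -6.8] tool y [-3.5 -2.5  4.8] z [191.5 196.  283.7]
grey (1041, array([481., 217.]), array([ 59.8, 171.8]), 7.9, 'med', array([480. , 215.7,  76.2])) (2244, array([505.6, 217.9]), array([108. , 171.2]), 4.1, 'med', array([500.9, 219. ,  57.1]))
```

```bash
python3 - <<'E'
from m import *
plan(501.6,-232.9,307,1.6825)
E
```

```text
turn -0.41 shift [-5.069e-01  9.000e-04  1.000e-04] norm/.06 8.4
```

Emit:
apply_moves(motion="-0.0565 0 0 -0.4; -0.0565 0 0 0; -0.0565 0 0 0; -0.0565 0 0 0; -0.0565 0 0 0; -0.0565 0 0 0; -0.0565 0 0 0; -0.0565 0 0 0")

```text
time: 33.38
tool_pos: [494.5, -179.9, 307.7]
tcp_rot: [-3.14, -0.001, 1.682]
contact_force: [0.7, -0.7, -0.9]
grip_width: 7.8
finger_force: 30.0
```

Emit:
apply_moves(motion="-0.055 0.001 0 0; 0 0 0 0; 0 0 0.03 0; 0 0 0.03 0; 0 0 0.03 0; 0 0 0 0; 0 0 0 0")

```text
time: 34.25
tool_pos: [502.4, -232.4, 219.7]
tcp_rot: [3.141, 0.0, 1.683]
contact_force: [0.1, -0.1, -0.7]
grip_width: 7.7
finger_force: 30.0
```

```bash
python3 - <<'E'
from m import *
o=bot.get_obs(); print(o["tool_pos"],o["grip_width"])
for n in ["scene","top"]:
    Q=prof(n,0,0,0,0,52,200)
    k=(Q[:,2]>132)&(abs(Q[:,0])<25)&(abs(Q[:,1]-10)<95)&(Q[:,2]<190); p=Q[k]
    p=p[(p[:,2]<182)]
    if len(p)>5: print("blue u",np.percentile(p[:,0],[1,5,50,95,99]).round(1),"v",np.percentile(p[:,1],[0.5,2,98,99.5]).round(1),"z",np.percentile(p[:,2],[.5,2,98]).round(1))
    k=(abs(Q[:,0])<25)&(abs(Q[:,1])<60)&(Q[:,2]>72)&(Q[:,2]<200); print("bottom z",np.percentile(Q[k,2],[0.2,1,3]).round(1),np.histogram(Q[k,2],np.arange(72,200,8))[0])
    r=Q[Q[:,2]<66]; print(np.histogram(r[:,0],np.arange(-24,50,3))[0])
plan(501.6,-232.9,307,1.6825)
E
```

```text
[ 502.43902639 -232.39045616  219.66290745] 7.728689346458519
blue u [ 0.4  2.9  6.1  9.2 10. ] v [-65.8 -62.8  63.9  65.3] z [132.1 133.1 180. ]
bottom z [100.6 102.3 106.3] [ 0  0  0 14 46 67 60 82 58 79 67 74 80 48 24]
[ 2  8 12 15 15 15  5  9  1  0  1  3  5  3  5  5  4  2  3 33 42 40 34 23]
blue u [-1.8 -1.7 -0.1  2.5  2.7] v [60.7 61.  66.6 66.6] z [136.6 138.2 174.1]
bottom z [110.6 110.6 110.6] [0 0 0 0 2 0 0 0 0 0 0 0 0 0 0]
[ 2  3 12 10  6  5  4  2  0  0  0  0  0  0  0  1  1  0  0  0  0  2  3  4]
turn 0.01 shift [ 0.     -0.0011 -0.0869] norm/.06 1.4
```

Emit:
apply_moves(motion="-0.002 -0.0005 0.015 0; 0 0 0.015 0; 0 0 0.008 0; 0 0 0.005 0; 0 0 0.005 0; 0 0 0.005 0; 0 0 0 0")

```text
time: 35.22
tool_pos: [506.1, -238.0, 172.8]
tcp_rot: [3.129, 0.011, 1.682]
contact_force: [-0.5, -0.2, 32.5]
grip_width: 7.7
finger_force: 30.0
```

Emit:
apply_moves(motion="0 0 0.004 0; 0 0 0.004 0; 0 0 0 0")

```text
time: 35.6
tool_pos: [507.4, -238.5, 166.8]
tcp_rot: [3.125, 0.014, 1.682]
contact_force: [0.5, -0.1, 42.8]
grip_width: 8.3
finger_force: 30.0
```

Emit:
apply_moves(motion="0 0 0.002 0; 0 0 0.002 0; 0 0 0 0")

```text
time: 35.98
tool_pos: [507.6, -238.7, 163.3]
tcp_rot: [3.124, 0.014, 1.682]
contact_force: [-1.5, 1.0, 45.7]
grip_width: 7.7
finger_force: 30.0
```

Emit:
apply_moves(motion="0 0 -0.01 0; 0 0 -0.015 0; 0 0 -0.015 0; 0 0 0 0; 0 0 0 0")

```text
time: 36.6
tool_pos: [501.5, -234.7, 193.0]
tcp_rot: [-3.141, -0.001, 1.682]
contact_force: [-0.9, 0.1, -0.7]
grip_width: 7.9
finger_force: 30.0
```

```bash
python3 - <<'E'
from m import *
o=bot.get_obs(); print(o["tool_pos"],o["tcp_rot"],o["grip_width"],o["contact_force"])
c=bot.capture("scene"); cv2.imwrite("pics/s6.png",cv2.resize(c["img"][150:300,130:330],(800,600),interpolation=2))
for n in ["scene","top"]:
    Q=prof(n,0,0,0,0,52,200)
    p=Q[(Q[:,2]>130)&(abs(Q[:,0])<25)&(abs(Q[:,1]-10)<95)&(Q[:,2]<178)]
    if len(p)>5: print("blue u",np.percentile(p[:,0],[1,5,50,95,99]).round(1),"v",np.percentile(p[:,1],[0.5,2,98,99.5]).round(1),"z",np.percentile(p[:,2],[.5,2,98]).round(1))
    k=(abs(Q[:,0])<22)&(abs(Q[:,1])<60)&(Q[:,2]>68)&(Q[:,2]<200); print("bottom z",np.percentile(Q[k,2],[0.2,1,3]).round(1),np.histogram(Q[k,2],np.arange(64,200,8))[0])
    r=Q[Q[:,2]<66]; print(np.histogram(r[:,0],np.arange(-24,120,3))[0])
    for a in (-60,-30,0,30,60):
        q=p[(abs(p[:,1]-a)<12)]; print(a,np.median(q[:,0]).round(1),end=' ')
    if n=="scene":
        print(); [print(z,np.median(p[abs(p[:,2]-z)<5,0]).round(1),end=' ') for z in (135,145,155,165)]
E
```

```text
[ 501.49960957 -234.6607038   193.03789686] [-3.14084116e+00 -7.25598216e-04  1.68234398e+00] 7.8964679848945725 [-0.86511047  0.08174003 -0.67451049]
blue u [-2.1  0.5  4.7  7.6  8.6] v [-74.1 -72.   55.5  56.3] z [130.3 130.7 176.6]
bottom z [86.8 89.8 91.8] [ 0  0  4 49 51 60 72 75 67 62 66 21 18 19 22  7]
[ 3  1  4  6  6  6 11 12  9 11  7  1  0  3  2  4  6  4  3  2  3 17 43 24
 19 30 25 29 28 43 23  3  0  7 24 25 26 27 38 35 16  0  0 12 21 32 26]
-60 4.4 -30 5.0 0 5.1 30 4.7 60 4.1 
135 4.6 145 5.0 155 4.7 165 4.4 bottom z [93.1 93.1 93.1] [0 0 0 1 0 0 0 0 0 0 0 0 0 0 0 0]
[2 2 2 0 1 1 2 2 0 0 0 0 0 0 1 0 0 0 0 0 0 0 0 0 0 0 1 1 1 1 0 0 0 2 5 4 6
 6 5 1 0 0 0 4 3 3 3]
-60 nan -30 nan 0 nan 30 nan 60 nan
  return _methods._mean(a, axis=axis, dtype=dtype,
  ret = ret.dtype.type(ret / rcount)
```

View pics/s6.png

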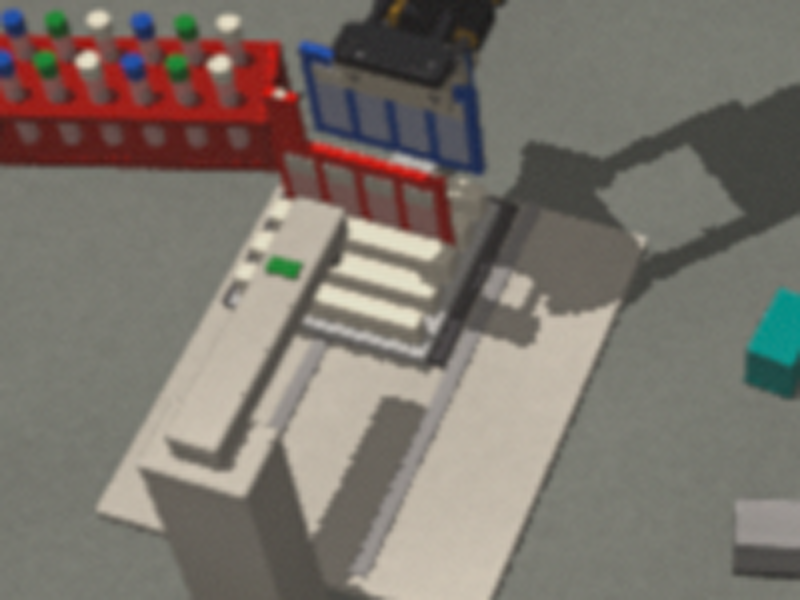

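```bash
python3 - <<'E'
from m import *
for n in ["scene","top"]:
    Q=prof(n,0,0,0,0,52,200)
    r=Q[(Q[:,2]>55)&(Q[:,2]<64)]
    for u0 in (45,75,105):
        q=r[abs(r[:,0]-u0)<8]; print(n,u0,len(q),np.percentile(q[:,1],[0.5,2,98,99.5]).round(1) if len(q) else 0)
    p=Q[(Q[:,2]>80)&(Q[:,2]<122)&(Q[:,0]>22)&(Q[:,0]<50)]; print("red v",np.percentile(p[:,1],[.5,2,98,99.5]).round(1),"u",np.median(p[:,0]))
    t=Q[(Q[:,2]>169)&(Q[:,2]<178)&(Q[:,0]>20)&(Q[:,0]<50)&(Q[:,1]<-30)]; print("tab",len(t),t.mean(0) if len(t) else 0)
    h=Q[(Q[:,2]>108)&(Q[:,2]<118)&(Q[:,0]<-50)]; print("handle",len(h),h.mean(0) if len(h) else 0)
E
```

```text
scene 45 93 [-88.1 -84.   46.3  48.7]
scene 75 54 [-87.3 -86.4  46.8  48.1]
scene 105 51 [-88.3 -88.2  49.1  49.1]
red v [-84.3 -82.6  43.4  44.2] u 45.5216704894891
tab 25 [ 44.09522449 -70.46303707 172.50448083]
handle 0 0
top 45 0 0
top 75 6 [43.8 43.8 51.3 51.5]
top 105 8 [42.3 42.6 53.2 53.3]Traceback (most recent call last):
  File "<stdin>", line 7, in <module>
    return _quantile_unchecked(
        a, q, axis, out, overwrite_input, method, keepdims, weights)
    return _ureduce(a,
                    func=_quantile_ureduce_func,
    ...<5 lines>...
                    overwrite_input=overwrite_input,
                    method=method)
    r = func(a, **kwargs)
    result = _quantile(arr,
                       quantiles=q,
    ...<2 lines>...
                       out=out,
                       weights=wgt)
    slices_having_nans = np.isnan(arr[-1, ...])
                                  ~~~^^^^^^^^^
IndexError: index -1 is out of bounds for axis 0 with size 0
```

The carrier has shifted to about u +9, v −17 (s6). The blue panel is still held at (390,110). I'll re-aim at the shifted groove 0.

Emit:
apply_moves(motion="-0.0105 0.01 0 0; 0 0 0 0; 0 0 0 0")

```text
time: 37.22
tool_pos: [512.4, -243.8, 193.3]
tcp_rot: [-3.141, -0.001, 1.682]
contact_force: [-0.6, 0.7, -1.0]
grip_width: 7.9
finger_force: 30.0
```

```bash
cat > b.py <<'E'
from m import *
o=bot.get_obs(); print(o["tool_pos"],o["grip_width"])
P=lambda q,l:np.percentile(q,l).round(1) if len(q) else None
for n in ["scene","top"]:
    Q=prof(n,0,0,0,0,52,200)
    p=Q[(Q[:,2]>130)&(abs(Q[:,0]-9)<22)&(abs(Q[:,1])<95)&(Q[:,2]<178)]; print(n,"blue u",P(p[:,0],[5,50,95]),"v",P(p[:,1],[.5,2,98,99.5]))
    k=Q[(abs(Q[:,0]-9)<18)&(abs(Q[:,1]+10)<60)&(Q[:,2]>68)]; print("bottom z",P(k[:,2],[0.2,1,3]))
    r=Q[(Q[:,2]>55)&(Q[:,2]<64)&(Q[:,0]>48)&(Q[:,0]<120)]; print("ridge v",P(r[:,1],[.5,2,98,99.5]),np.histogram(r[:,0],np.arange(48,120,2))[0])
    p=Q[(Q[:,2]>80)&(Q[:,2]<120)&(Q[:,0]>30)&(Q[:,0]<55)]; print("red v",P(p[:,1],[.5,2,98,99.5]),"u",P(p[:,0],[5,50,95]))
    t=Q[(Q[:,2]>169)&(Q[:,2]<178)&(Q[:,0]>30)&(Q[:,0]<55)&(Q[:,1]<-40)]; print("redtab",len(t),t.mean(0).round(1) if len(t) else 0)
E
python3 b.py
```

```text
[ 512.42149712 -243.79747556  193.3171812 ] 7.885861348049618
scene blue u [11.  14.6 17.9] v [-83.5 -82.2  44.9  45.8]
bottom z [87.  89.7 92.6]
ridge v [-88.4 -87.2  49.   50.3] [15 13 15 19 21 15 18 13 24  7  2  0  0  2  8 11 17  9 14 14 22 16 21 20
  9  3  0  0  1  5 14 19 17 20 16]
red v [-84.2 -81.7  43.8  44.5] u [41.2 44.7 47.8]
redtab 27 [ 42.5 -70.7 172.3]
top blue u None v None
bottom z [95.8 95.8 95.9]
ridge v [29.5 29.9 53.2 53.6] [1 0 1 2 0 1 3 3 1 0 0 0 0 0 2 3 4 6 4 6 5 7 2 2 0 0 0 0 0 4 7 5 4 6 6]
red v None u None
redtab 0 0
```

Emit:
apply_moves(motion="0 0 0.01 0; 0 0 0.01 0; 0 0 0.005 0; 0 0 0.005 0; 0 0 0 0")

```text
time: 37.95
tool_pos: [512.7, -244.0, 163.2]
tcp_rot: [-3.141, -0.001, 1.682]
contact_force: [0.0, 0.4, -0.8]
grip_width: 7.8
finger_force: 30.0
```

Emit:
apply_moves(motion="0 0 0.004 0; 0 0 0 0; 0 0 0 0")

```text
time: 38.33
tool_pos: [512.9, -244.1, 159.7]
tcp_rot: [3.141, 0.0, 1.682]
contact_force: [-0.1, 0.1, -0.7]
grip_width: 7.7
finger_force: 30.0
```

Emit:
apply_moves(motion="0 0 0.004 0; 0 0 0.003 0; 0 0 0 0; 0 0 0 0")

```text
time: 38.83
tool_pos: [512.9, -244.1, 152.6]
tcp_rot: [3.142, -0.0, 1.682]
contact_force: [-0.0, -0.3, -1.4]
grip_width: 7.9
finger_force: 30.0
```

Emit:
apply_moves(motion="0 0 0.004 0; 0 0 0.004 0; 0 0 0 0; 0 0 0 0")

```text
time: 39.33
tool_pos: [512.9, -244.1, 144.6]
tcp_rot: [3.142, -0.0, 1.682]
contact_force: [0.0, -0.7, -0.5]
grip_width: 8.1
finger_force: 30.0
```

Emit:
apply_moves(motion="0 0 0.003 0; 0 0 0 0; 0 0 0 0")

```text
time: 39.7
tool_pos: [512.9, -244.1, 141.6]
tcp_rot: [3.142, -0.0, 1.682]
contact_force: [-0.1, 0.9, -0.6]
grip_width: 7.8
finger_force: 30.0
```

Emit:
apply_moves(motion="0 0 0.003 0; 0 0 0 0; 0 0 0 0")

```text
time: 40.08
tool_pos: [512.8, -244.1, 138.5]
tcp_rot: [-3.141, -0.0, 1.682]
contact_force: [-0.4, 0.9, -1.3]
grip_width: 7.5
finger_force: 30.0
```

Emit:
apply_moves(motion="0 0 0.003 0; 0 0 0 0; 0 0 0 0")

```text
time: 40.45
tool_pos: [514.2, -245.0, 138.2]
tcp_rot: [3.137, 0.003, 1.682]
contact_force: [-0.5, 0.4, 12.4]
grip_width: 8.1
finger_force: 30.0
```

Emit:
apply_moves(motion="0 0 0.002 0; 0 0 0 0; 0 0 0 0")

```text
time: 40.83
tool_pos: [515.4, -245.7, 138.1]
tcp_rot: [3.134, 0.006, 1.682]
contact_force: [-1.6, 0.6, 21.5]
grip_width: 7.7
finger_force: 30.0
```

Emit:
apply_moves(motion="0 0 -0.0045 0; 0 0 0 0; 0 0 0 0")

```text
time: 41.2
tool_pos: [513.2, -244.3, 138.3]
tcp_rot: [3.141, 0.001, 1.682]
contact_force: [2.0, 0.2, 3.5]
grip_width: 7.7
finger_force: 30.0
```

Emit:
apply_moves(motion="0 0 0 0; 0 0 0 0; 0 0 0 0; 0 0 0 0; 0 0 0 0", fingers=-0.2)

```text
time: 41.82
tool_pos: [512.8, -244.1, 138.1]
tcp_rot: [-3.142, -0.0, 1.682]
contact_force: [-0.4, 0.2, 1.0]
grip_width: 36.6
finger_force: 0.0
```

Emit:
apply_moves(motion="0 0 -0.03 0; 0 0 -0.05 0; 0 0 -0.06 0; 0 0 -0.05 0; -0.03 0 0 0; 0 0 0 0; 0 0 0 0")

```text
time: 42.7
tool_pos: [515.9, -273.5, 327.4]
tcp_rot: [-3.141, -0.002, 1.682]
contact_force: [0.1, 0.1, 0.2]
grip_width: 36.6
finger_force: 0.0
```

```bash
cat > d.py <<'E'
from m import *
P=lambda q,l:np.percentile(q,l).round(1) if len(q) else None
for n in ["scene","top"]:
    c=bot.capture(n); I=c["img"].astype(int); A=sel(pts(c),400,760,-420,-120,52,260)
    u=np.array([.9938,.1115]); v=np.array([-.1115,.9938]); d=A[:,:2]-[507.0,-280.1]; Q=np.c_[d@u,d@v,A[:,2]]
    r=Q[(Q[:,2]>55)&(Q[:,2]<64)&(Q[:,0]>48)&(Q[:,0]<120)]; print(n,"ridge v",P(r[:,1],[.5,2,98,99.5]))
    for nm,u0 in (("blue",9),("red",39)):
        p=Q[(Q[:,2]>76)&(Q[:,2]<121)&(abs(Q[:,0]-u0)<14)]; print(nm,"u",P(p[:,0],[5,50,95]),"v",P(p[:,1],[.5,2,98,99.5]),end=' ')
        t=Q[(Q[:,2]>167)&(Q[:,2]<180)&(abs(Q[:,0]-u0)<16)]; print("tabtop",len(t),t.mean(0).round(1) if len(t) else 0)
    h=Q[(Q[:,2]>108)&(Q[:,2]<118)&(Q[:,0]<-50)]; print("handle",len(h),((P(h[:,0],[1,99])+P(h[:,0],[1,99])[::-1])/2, P(h[:,1],[1,99])) if len(h) else 0)
    a=Q[(Q[:,2]>200)&(Q[:,0]>120)]; print("arm",P(a[:,0],[.5,2]),P(a[:,1],[2,98]))
E
python3 d.py
```

```text
scene ridge v [-91.7 -89.3  46.9  47.6]
blue u [11.4 15.2 18.7] v [-78.4 -75.3  43.5  44.3] tabtop 29 [ 13.   29.5 171.3]
red u [43.  47.  50.1] v [-86.9 -84.4  41.2  42.2] tabtop 29 [ 45.1 -74.4 172. ]
handle 43 (array([-61.95, -61.95]), array([-32. , -10.1]))
arm [162.4 165.6] [ 7.9 41.7]
top ridge v [-32.5 -30.3  49.6  50.9]
blue u [ 7.2  8.  13.8] v [-23.8 -23.   47.7  47.8] tabtop 0 0
red u [37.9 38.6 43.9] v [-46.7 -43.9  45.5  45.5] tabtop 0 0
handle 0 0
arm [160.5 161.2] [10.7 43.9]
```

Emit:
apply_moves(motion="0 0 0 -10.5; 0 0 0 -10.5; 0 0 0 -10.5; 0 0 0 -10.5; 0 0 0 -10.5; 0 0 0 -10.5; 0 0 0 -10.5; 0 0 0 -10.5")

```text
time: 43.8
tool_pos: [516.2, -273.2, 327.9]
tcp_rot: [3.141, -0.0, -3.128]
contact_force: [-0.5, 0.5, -0.8]
grip_width: 36.5
finger_force: 0.0
```

Emit:
apply_moves(motion="0 0 0 -6; 0 0 0 0; 0 0 0 0", fingers=0.4)

```text
time: 44.18
tool_pos: [516.2, -273.6, 328.1]
tcp_rot: [3.141, -0.0, -3.032]
contact_force: [-0.0, 0.7, -0.6]
grip_width: 61.6
finger_force: 0.0
```

```bash
python3 - <<'E'
from m import *
plan(680,-84,260,3.253); print(bot.get_obs()["tcp_rot"])
E
```

```text
turn -0.09 shift [-0.1839  0.1702  0.0681] norm/.06 4.3
[ 3.14129223e+00 -8.36176301e-05 -3.03178287e+00]
```

Emit:
apply_moves(motion="-0.037 0.034 0 0; -0.037 0.034 0 0; -0.037 0.034 0 0; -0.037 0.034 0 0; -0.036 0.034 0 0; 0 0 0.034 0; 0 0 0.034 0; 0 0 0 0")

```text
time: 45.18
tool_pos: [678.8, -83.9, 257.0]
tcp_rot: [3.139, -0.006, -3.031]
contact_force: [0.1, 0.2, 0.2]
grip_width: 64.3
finger_force: 0.0
```

Emit:
apply_moves(motion="0 0 0 0; 0 0 0 0")

```text
time: 45.42
tool_pos: [680.8, -84.9, 262.3]
tcp_rot: [-3.14, 0.003, -3.031]
contact_force: [0.6, -0.2, -0.3]
grip_width: 64.5
finger_force: 0.0
```

```bash
python3 - <<'E'
from m import *
o=bot.get_obs(); c=bot.capture("wrist"); T=wT(c,o); print(o["tool_pos"],o["tcp_rot"])
cv2.imwrite("pics/w5.png",c["img"]); np.savez("w5.npz",T=T,z=c["range_z"],img=c["img"],k=[c["fx"],c["fy"],c["cx"],c["cy"]])
p=np.linalg.inv(T)@[507+172*.9938-.1115*25,-280.1+172*.1115+25*.9938,183,1]; print(c["fx"]*p[0]/p[2]+c["cx"],c["fy"]*p[1]/p[2]+c["cy"])
P=pts(c,T=T); Q=sel(P,600,720,-290,-200,178,212); print(len(Q)); print(rect(Q)) if len(Q) else 0
E
```

```text
[680.7586988  -84.85843365 262.348894  ] [-3.14047496  0.00341747 -3.03065099]
85.17354221268712 220.5668291320546
563
(563, array([ 670.1, -230. ]), array([21.6, 11.9]), 31.9, 'med', array([ 667. , -226.4,  200.2]))
```

View pics/w5.png

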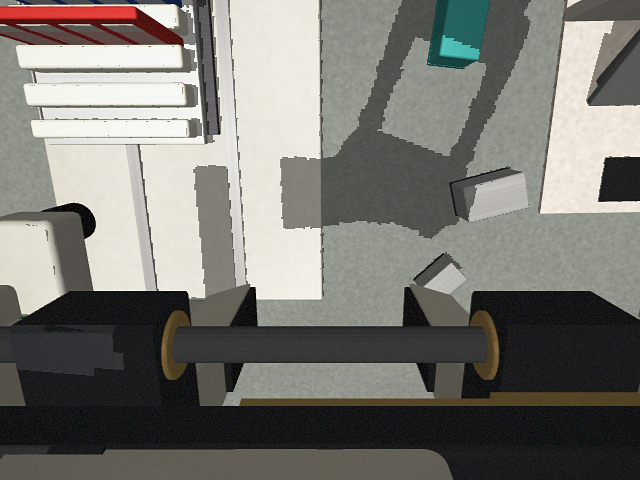

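w5 shows the arm at the left (40,250) with the dark pointer barrel below it at (80,222). I'll fit it from the depth.

```bash
python3 - <<'E'
from m import *
f=np.load("w5.npz"); c=dict(range_z=f["z"],fx=f["k"][0],fy=f["k"][1],cx=f["k"][2],cy=f["k"][3])
P=pts(c,T=f["T"]); I=f["img"].reshape(-1,3)[(f["z"]>0).ravel()]
k=(P[:,2]>150)&(P[:,2]<236)&(abs(P[:,0]-670)<40)&(abs(P[:,1]+235)<40); P=P[k]; I=I[k]
u=np.array([.9938,.1115]); v=np.array([-.1115,.9938]); d=P[:,:2]-[507.0,-280.1]; U=d@u; V=d@v
for z in range(152,236,4):
    m=abs(P[:,2]-z)<2
    if m.sum()>3: print(z,m.sum(),"u",np.percentile(U[m],[2,50,98]).round(1),"v",np.percentile(V[m],[2,50,98]).round(1),"bgr",np.median(I[m],0))
print(f["img"][200:245:4,60:100:6].tolist()[5])
cv2.imwrite("pics/w5c.png",cv2.resize(f["img"][180:260,20:140],(780,520),interpolation=0))
E
```

```text
192 31 u [159.3 165.8 177.3] v [28.6 35.4 37.1] bgr [17. 15. 14.]
196 165 u [159.1 166.8 178.6] v [26.5 35.7 37.6] bgr [11. 11. 10.]
200 162 u [159.  166.  177.6] v [27.4 35.9 37.6] bgr [13. 12. 12.]
204 136 u [158.9 165.3 175.3] v [26.4 35.9 38.1] bgr [13.  13.  12.5]
208 46 u [158.8 160.3 170.9] v [25.5 31.8 38. ] bgr [16.5 15.  13. ]
212 75 u [159.  159.9 183.1] v [22.1 28.2 42.1] bgr [21. 22. 20.]
216 253 u [160.  179.6 203.4] v [22.8 43.1 44. ] bgr [74. 80. 81.]
220 501 u [159.8 174.4 202.2] v [15.8 43.3 44.2] bgr [76. 82. 83.]
224 489 u [159.8 175.4 200.3] v [15.3 43.2 44.3] bgr [76. 82. 84.]
228 491 u [159.8 174.7 198.8] v [16.6 43.2 44.2] bgr [77. 82. 84.]
232 513 u [159.8 173.1 197. ] v [18.2 43.2 44.2] bgr [77. 82. 84.]
[[82, 86, 88], [73, 84, 84], [75, 80, 83], [75, 81, 81], [8, 15, 11], [9, 7, 8], [214, 228, 232]]
```

View pics/w5c.png

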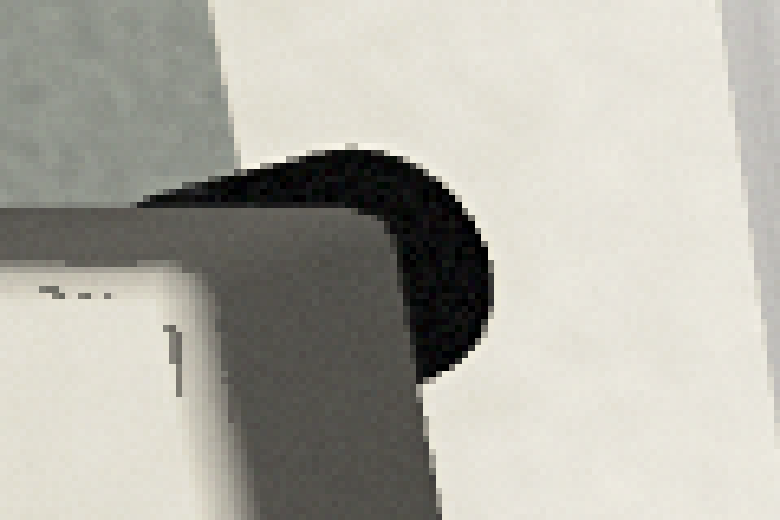

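w5c shows a round black barrel under the arm's near end, hiding the brass tip on its axis. I'll fit its circle.

```bash
python3 - <<'E'
from m import *
from scipy.optimize import least_squares
f=np.load("w5.npz"); c=dict(range_z=f["z"],fx=f["k"][0],fy=f["k"][1],cx=f["k"][2],cy=f["k"][3])
P=pts(c,T=f["T"]); u=np.array([.9938,.1115]); v=np.array([-.1115,.9938]); d=P[:,:2]-[507.0,-280.1]; U=d@u; V=d@v
k=(P[:,2]>195)&(P[:,2]<207)&(abs(U-168)<16)&(V>22)&(V<45)
r=least_squares(lambda q:np.hypot(U[k]-q[0],V[k]-q[1])-q[2],[170,27,11],loss="soft_l1"); print(k.sum(),r.x,np.std(r.fun))
k=(P[:,2]>218)&(P[:,2]<232)&(U>150)&(U<215)&(V>0); print("arm v max",np.percentile(V[k],98),"near u",np.percentile(U[k],1))
k=(P[:,2]>236)&(P[:,2]<246)&(abs(U-190)<30); print("top v",np.percentile(V[k],[1,99]),np.percentile(P[k,2],50))
E
```

```text
433 [169.97952343  26.40694273  10.9561578 ] 0.3147983847998769
arm v max 44.2332808418356 near u 159.7543103963346
top v [15.523269   43.74100134] 239.09398179908592
```

```bash
python3 - <<'E'
from m import *
plan(521,-298,320,3.253)
E
```

```text
turn -0.02 shift [ 0.1823 -0.1941 -0.0579] norm/.06 4.5
```

Emit:
apply_moves(motion="0 0 -0.03 0; 0 0 -0.03 0; 0.0365 -0.039 0 0; 0.0365 -0.039 0 0; 0.0365 -0.039 0 0; 0.0365 -0.039 0 0; 0.0365 -0.039 0 0; 0 0 0 0")

```text
time: 46.48
tool_pos: [518.4, -301.8, 321.4]
tcp_rot: [-3.14, 0.001, -3.036]
contact_force: [0.8, -0.3, 0.4]
grip_width: 64.2
finger_force: 0.0
```

Emit:
apply_moves(motion="0 0 0 0; 0 0 0 0")

```text
time: 46.72
tool_pos: [521.3, -297.6, 320.4]
tcp_rot: [-3.142, 0.001, -3.028]
contact_force: [-0.1, 0.3, 1.0]
grip_width: 64.0
finger_force: 0.0
```

```bash
cat > dots.py <<'E'
from m import *
o=bot.get_obs(); c=bot.capture("wrist"); T=wT(c,o); print(o["tool_pos"])
P=pts(c,T=T); u=np.array([.9938,.1115]); v=np.array([-.1115,.9938]); d=P[:,:2]-[507.0,-280.1]; U=d@u; V=d@v
I=c["img"].reshape(-1,3)[(c["range_z"]>0).ravel()].astype(int)
def rr(k):
    r=cv2.minAreaRect(np.c_[U[k],V[k]].astype(np.float32)); return k.sum(),np.round(r[0],1),np.round(r[1],1),round(r[2],1)
top=(P[:,2]>167)&(P[:,2]<178)&(U<150)
for nm,vs in (("red",V<-30),("blue",V>-10)):
    print(nm,"tab",rr(top&vs)); w=top&vs&(I.min(1)>140); print("  dot",w.sum(),U[w].mean().round(1),V[w].mean().round(1),P[w,2].mean().round(1)) if w.any() else 0
h=(P[:,2]>108)&(P[:,2]<119)&(U<-40)&(U>-110)&(abs(V+20)<80); print("handle",rr(h))
E
python3 dots.py
```

```text
[ 521.26095006 -297.6044737   320.43747108]
red tab (np.int64(302), array([ 40.7, -70.8]), array([23.8,  7.9]), 89.5)
  dot 53 41.4 -71.0 171.7
blue tab (np.int64(327), array([ 9.9, 32.5]), array([ 8.2, 24. ]), 0.8)
  dot 52 10.0 32.7 171.9
handle (np.int64(509), array([-63.4, -19.4]), array([19.1, 19.9]), 0.1)
```

```bash
python3 - <<'E'
from m import *
plan(446.2,-306.4,80,3.2525)
E
```

```text
turn 0.14 shift [ 0.0756 -0.0005  0.2403] norm/.06 4.2
```

Emit:
apply_moves(motion="0.038 0 0 0; 0.0375 -0.0005 0 0; 0 0 0.05 0; 0 0 0.05 0; 0 0 0.05 0; 0 0 0.05 0; 0 0 0.04 0; 0 0 0 0")

```text
time: 47.78
tool_pos: [444.6, -305.4, 77.6]
tcp_rot: [3.137, -0.004, -3.029]
contact_force: [1.4, -0.1, -0.2]
grip_width: 64.0
finger_force: 0.0
```

Emit:
apply_moves(motion="0 0 0 0; 0 0 0 0; 0 0 0 0; 0 0 0 0; 0 0 0 0; 0 0 0 0; 0 0 0 0; 0 0 0 0", fingers=-0.8)

```text
time: 48.78
tool_pos: [445.5, -307.7, 80.4]
tcp_rot: [-3.141, 0.0, -3.03]
contact_force: [-0.2, -0.1, 4.6]
grip_width: 19.9
finger_force: 30.0
```

```bash
python3 - <<'E'
from m import *
o=bot.get_obs(); print(o["tool_pos"],o["grip_width"],o["finger_force"],o["contact_force"])
u=np.array([.9938,.1115]); v=np.array([-.1115,.9938]); d=o["tool_pos"][:2]-[507.0,-280.1]; print(d@u,d@v)
E
```

```text
[ 445.51994276 -307.65268625   80.40709679] 19.861887201612134 30.00115692615509 [-0.19587798 -0.05980465  4.64923523]
-64.17100540417393 -20.526833208678507
```

Emit:
apply_moves(motion="-0.016 0.012 0 0; -0.016 0.012 0 0; -0.016 0.012 0 0; -0.016 0.012 0 0; -0.016 0.012 0 0; -0.016 0.012 0 0; -0.016 0.012 0 0; 0 0 0 0")

```text
time: 49.78
tool_pos: [549.3, -209.4, 80.4]
tcp_rot: [3.141, 0.002, -3.028]
contact_force: [0.9, 2.0, 6.5]
grip_width: 19.9
finger_force: 30.0
```

```bash
cat > e.py <<'E'
from m import *
o=bot.get_obs(); u=np.array([.9938,.1115]); v=np.array([-.1115,.9938]); d=o["tool_pos"][:2]-[507.0,-280.1]; print("tool uv",d@u,d@v,o["contact_force"].round(1))
for n in ["scene","top"]:
    c=bot.capture(n); A=pts(c); I=c["img"].reshape(-1,3)[(c["range_z"]>0).ravel()].astype(int)
    d=A[:,:2]-[507.0,-280.1]; U=d@u; V=d@v
    t=(A[:,2]>164)&(A[:,2]<180)&(U>0)&(U<230)&(abs(V)<140)
    for nm,m in (("red",I[:,2]>I[:,0]+30),("blue",I[:,0]>I[:,2]+30)):
        k=t&m; print(n,nm,k.sum(),(U[k].mean().round(1),V[k].mean().round(1)) if k.any() else 0)
E
python3 e.py
```

```text
tool uv 49.91859061859868 65.49957589539947 [0.9 2.  6.5]
scene red 24 (np.float64(56.2), np.float64(80.6))
scene blue 33 (np.float64(142.3), np.float64(117.1))
top red 28 (np.float64(153.9), np.float64(28.9))
top blue 20 (np.float64(138.6), np.float64(119.1))
```

```bash
cat > e.py <<'E'
from m import *
o=bot.get_obs(); u=np.array([.9938,.1115]); v=np.array([-.1115,.9938]); d=o["tool_pos"][:2]-[507.0,-280.1]; print("tool uv",(d@u).round(1),(d@v).round(1),o["contact_force"].round(1))
p=lambda x:np.percentile(x,[1,50,99]).round(1)
for n in ["scene","top"]:
    c=bot.capture(n); A=pts(c); I=c["img"].reshape(-1,3)[(c["range_z"]>0).ravel()].astype(int)
    d=A[:,:2]-[507.0,-280.1]; U=d@u; V=d@v
    for nm,m in (("red",(I[:,2]>80)&(I[:,1]<.55*I[:,2])&(I[:,0]<.55*I[:,2])),("blue",(I[:,0]>60)&(I[:,2]<.6*I[:,0])&(I[:,1]<.85*I[:,0]))):
        b=m&(U>-20)&(U<230)&(abs(V)<160)
        for z0,z1 in ((70,125),(130,165),(168,178)):
            k=b&(A[:,2]>z0)&(A[:,2]<z1); print(n,nm,z0,k.sum(),(p(U[k]),p(V[k])) if k.sum()>3 else '')
E
python3 e.py
```

```text
tool uv 49.2 64.9 [1.  2.3 5.6]
scene red 70 274 (array([136.2, 157. , 160.6]), array([  1.2,  65.9, 127.4]))
scene red 130 36 (array([153. , 156.3, 159.2]), array([ 6.8, 17.6, 24.1]))
scene red 168 0 
scene blue 70 119 (array([130.9, 136.6, 141. ]), array([ 19.3,  75.2, 129.3]))
scene blue 130 62 (array([134.7, 141.7, 145.2]), array([ 71.4, 118.3, 128.4]))
scene blue 168 19 (array([138.3, 143. , 146.7]), array([104. , 120.2, 127.8]))
top red 70 19 (array([147.9, 148.7, 153.3]), array([ 77.3,  88. , 129.3]))
top red 130 0 
top red 168 5 (array([146. , 148.1, 150.7]), array([4.9, 7.7, 8.3]))
top blue 70 93 (array([124.4, 128.6, 138.2]), array([ 89.7, 107.7, 130.3]))
top blue 130 34 (array([131.4, 134.2, 138.5]), array([107.3, 116.8, 128.5]))
top blue 168 9 (array([136.6, 139.2, 141.8]), array([109.1, 122.8, 128.1]))
```

Emit:
apply_moves(motion="-0.002 0.001 0 0; -0.003 0.002 0 0; -0.003 0.002 0 0; -0.003 0.002 0 0; -0.003 0.002 0 0; -0.002 0.002 0 0; -0.001 0 0 0; 0 0 0 0")

```text
time: 50.98
tool_pos: [563.6, -198.1, 80.4]
tcp_rot: [3.142, 0.001, -3.029]
contact_force: [0.3, -0.1, 6.7]
grip_width: 19.8
finger_force: 30.0
```

```bash
python3 e.py
```

```text
tool uv 65.4 75.2 [ 0.3 -0.1  6.7]
scene red 70 257 (array([154.5, 173.5, 177.5]), array([ 11.6,  78.3, 137.7]))
scene red 130 62 (array([168.8, 173.1, 175.9]), array([13.1, 25.1, 34.9]))
scene red 168 10 (array([167.5, 171. , 174.1]), array([26.8, 30.9, 34.5]))
scene blue 70 128 (array([147.1, 152.8, 156.3]), array([ 27.6,  90.8, 139.4]))
scene blue 130 55 (array([152.8, 157.9, 161.4]), array([115.3, 128. , 138.8]))
scene blue 168 17 (array([154.1, 158.9, 161.8]), array([115. , 128.9, 137.4]))
top red 70 21 (array([ 18.6, 167.7, 172.6]), array([-105. ,  100.2,  140.3]))
top red 130 0 
top red 168 0 
top blue 70 81 (array([140.3, 144.8, 153.5]), array([104. , 122.5, 141.2]))
top blue 130 35 (array([147.5, 150.6, 152.9]), array([118.2, 128.6, 139.7]))
top blue 168 9 (array([152.9, 154.1, 157.5]), array([120.4, 134.2, 140. ]))
```

Emit:
apply_moves(motion="-0.002 0.0005 0 0; 0 0 0 0; 0 0 0 0; 0 0 0 0; 0 0 0 0; 0 0 0 0; 0 0 0 0; 0 0 0 0")

```text
time: 52.08
tool_pos: [565.6, -197.6, 80.4]
tcp_rot: [-3.141, 0.001, -3.03]
contact_force: [0.7, -1.0, 5.0]
grip_width: 19.9
finger_force: 30.0
```

Emit:
apply_moves(motion="0 0 0 0; 0 0 0 0; 0 0 0 0; -0.0015 0 0 0; 0 0 0 0; 0 0 0 0; 0 0 0 0; 0 0 0 0")

```text
time: 53.08
tool_pos: [567.0, -197.5, 80.4]
tcp_rot: [-3.141, 0.001, -3.03]
contact_force: [0.0, -1.5, 5.0]
grip_width: 20.2
finger_force: 30.0
```

```bash
python3 e.py | head -5; cat >> e.py <<'E'
E
python3 - <<'E'
from m import *
# independent check: pixel offset between red tab and pointer barrel in scene view
c=bot.capture("scene"); A=np.linalg.inv(c["world_from_camera"])
def px(u,v,z):
    w=np.array([507+.9938*u-.1115*v,-280.1+.1115*u+.9938*v,z,1]); p=A@w; return c["fx"]*p[0]/p[2]+c["cx"],c["fy"]*p[1]/p[2]+c["cy"]
print(px(170,26.4,183),px(170,26.4,172),px(175,26.4,172),px(170,38,172))
x,y=map(int,px(170,26.4,176)); I=c["img"][y-9:y+10,x-10:x+14]
for r in I: print(' '.join('R' if p[2]>80 and p[1]<.55*p[2] else 'W' if min(p)>170 else 'y' if p[2]>p[0]*1.5 and p[2]>60 else 'k' if max(p)<50 else '.' for p in r.astype(int)))
print("origin",x-10,y-9)
E
```

```text
tool uv 68.8 75.4 [ 0.  -1.5  5. ]
scene red 70 263 (array([155.4, 179.1, 182.8]), array([ 12. ,  82.9, 137.9]))
scene red 130 54 (array([175.4, 179.8, 183.3]), array([14.4, 25.2, 52.8]))
scene red 168 10 (array([174.5, 177.6, 181.5]), array([24.4, 28.4, 34.5]))
scene blue 70 128 (array([148.8, 156.3, 160.9]), array([ 26.7,  86.6, 139.4]))
(np.float64(212.62371267546982), np.float64(216.48793679405017)) (np.float64(213.207192924612), np.float64(219.02345197507196)) (np.float64(212.406525665605), np.float64(220.5249522265626)) (np.float64(217.38265986556664), np.float64(220.2068695262156))
. . . . . . . . . . . . . . . . . W . . . . . .
. . . . . . . . . . . . . . . . W . . . . . . .
. . . . . . . . . . . . . . . W . . . . . . . .
. . . . . W W . . . . . . . . W . . . . . . . .
. . . . . W . . . . . . . . . . . . . . . . . .
. . . . . . . . . . . . . . . . . . . . . . . .
. . . . . . . . . . . . . . . . . . . . . . . .
. . . . . . . . . . . . . . . . . . . . . . . .
. . . . . . . . . . . . . . . . . . . . . . . .
. . . . . . . . . . . . W W . . . . . . . . . .
. . . . . . . . . . . . . . . . . . . . . . . .
. . . . . . . . . . . . . . . . . . . . . . . .
. . . . . . . . . . y R y . . . . . . . . . . .
. . . . . . . . y R R R R y . . . . . . . . . .
. . . . . . . y R R R R R R . . . . . . . . . .
. . . . . . y R R R R R R R . . . . . . . . . .
. . . . . . y R R R R R R R . . . . . . . . . .
. . . . . . y R R R R R R R R . . . . . . . . .
. . . . . . y R R R R R R R R . . . . . . . . .
origin 202 209
```

Emit:
apply_moves(motion="0.002 0 0 0; 0 0 0 0; 0 0 0 0; 0 0 0 0; 0 0 0 0; 0 0 0 0; 0 0 0 0")

```text
time: 54.1
tool_pos: [565.0, -197.7, 80.4]
tcp_rot: [-3.141, 0.001, -3.03]
contact_force: [1.6, -0.3, 4.9]
grip_width: 19.4
finger_force: 30.0
```

```bash
python3 e.py | head -7
```

```text
tool uv 66.9 75.4 [ 1.6 -0.3  4.9]
scene red 70 262 (array([154.4, 176.9, 180.6]), array([ 13. ,  77.7, 138.2]))
scene red 130 54 (array([174.3, 177.9, 181.4]), array([14. , 25.6, 35.4]))
scene red 168 12 (array([172.2, 178.2, 180.5]), array([21.3, 28.6, 35.4]))
scene blue 70 128 (array([147.9, 154.1, 159.1]), array([ 27.8,  82.5, 140. ]))
scene blue 130 57 (array([152.1, 159.5, 162.9]), array([114.7, 129.2, 138.7]))
scene blue 168 20 (array([155.1, 159.6, 163.5]), array([114.5, 126.6, 138.1]))
```

Emit:
apply_moves(motion="0.002 0 0 0; 0 0 0 0; 0 0 0 0; 0 0 0 0; 0 0 0 0; 0 0 0 0; 0 0 0 0")

```text
time: 55.08
tool_pos: [562.8, -198.0, 80.4]
tcp_rot: [3.142, 0.001, -3.03]
contact_force: [1.4, 1.0, 6.3]
grip_width: 20.0
finger_force: 30.0
```

```bash
python3 e.py | head -7
```

```text
tool uv 64.6 75.4 [1.4 1.  6.3]
scene red 70 254 (array([151.3, 174.7, 178.6]), array([ 10.9,  76.3, 138.2]))
scene red 130 56 (array([170.8, 175.1, 178.1]), array([13.6, 26. , 44.5]))
scene red 168 7 (array([170.6, 172.9, 177.4]), array([26.6, 29.4, 32. ]))
scene blue 70 134 (array([145.1, 152.1, 156.4]), array([ 25.2,  86.1, 139.7]))
scene blue 130 52 (array([151.1, 156.5, 159.8]), array([115.9, 129.3, 138.7]))
scene blue 168 17 (array([153.2, 158.6, 161. ]), array([114.9, 132.2, 137.5]))
```

Red was held at about 172 and about 169 against a pointer at 170. Now blue.

Emit:
apply_moves(motion="0 -0.003 0 0; -0.001 -0.006 0 0; -0.001 -0.009 0 0; -0.001 -0.01 0 0; -0.001 -0.01 0 0; -0.001 -0.01 0 0; -0.001 -0.01 0 0; -0.001 -0.01 0 0")

```text
time: 56.18
tool_pos: [576.9, -264.6, 80.4]
tcp_rot: [3.141, -0.0, -3.03]
contact_force: [-2.1, 2.0, 7.2]
grip_width: 19.7
finger_force: 30.0
```

Emit:
apply_moves(motion="-0.001 -0.01 0 0; -0.001 -0.009 0 0; -0.001 -0.006 0 0; -0.001 -0.004 0 0; -0.001 -0.002 0 0; 0 -0.001 0 0; 0 0 0 0; 0 0 0 0")

```text
time: 57.18
tool_pos: [585.6, -295.9, 80.4]
tcp_rot: [3.141, -0.0, -3.03]
contact_force: [-0.8, 0.8, 6.8]
grip_width: 20.1
finger_force: 30.0
```

```bash
python3 e.py
```

```text
tool uv 76.3 -24.5 [-0.8  0.8  6.8]
scene red 70 160 (array([177.8, 186.5, 189.3]), array([-88.1,   4.6,  38.3]))
scene red 130 65 (array([180.9, 186. , 190.4]), array([-86.8, -75.5, -64.7]))
scene red 168 22 (array([179.8, 186.1, 189.6]), array([-89.1, -75.4, -65.6]))
scene blue 70 79 (array([156.2, 163.2, 167.7]), array([-77.9,   6.1,  40. ]))
scene blue 130 55 (array([164. , 169.1, 171.8]), array([15.8, 30. , 40.7]))
scene blue 168 8 (array([165.5, 170.9, 173.3]), array([32. , 33.6, 38.5]))
top red 70 38 (array([179.3, 181.5, 185.9]), array([-31. , -15.2,  40.6]))
top red 130 1 
top red 168 0 
top blue 70 150 (array([151.9, 156.1, 165.9]), array([-18.6,   8.3,  41.7]))
top blue 130 39 (array([157.2, 161.1, 164.5]), array([18.3, 28.9, 41.6]))
top blue 168 8 (array([164. , 165.5, 168.4]), array([25.2, 35.1, 40.8]))
```

Emit:
apply_moves(motion="-0.001 -0.001 0 0; -0.001 -0.001 0 0; 0 0 0 0; 0 0 0 0; 0 0 0 0; 0 0 0 0; 0 0 0 0; 0 0 0 0")

```text
time: 58.28
tool_pos: [587.8, -297.6, 80.4]
tcp_rot: [3.141, 0.0, -3.03]
contact_force: [-0.4, 1.3, 6.8]
grip_width: 19.7
finger_force: 30.0
```

Emit:
apply_moves(motion="0 0 0 0; 0 0 0 0")

```text
time: 58.52
tool_pos: [587.8, -297.6, 80.4]
tcp_rot: [3.141, -0.0, -3.03]
contact_force: [-1.9, 0.5, 6.0]
grip_width: 20.0
finger_force: 30.0
```

```bash
python3 e.py
```

```text
tool uv 78.3 -26.4 [-1.9  0.5  6. ]
scene red 70 153 (array([166.3, 189.2, 192.7]), array([-91.2,   2.9,  37.4]))
scene red 130 61 (array([186.9, 190.5, 193. ]), array([-89.2, -77. , -66.8]))
scene red 168 22 (array([183.2, 188.8, 192.3]), array([-90. , -73.4, -66.7]))
scene blue 70 83 (array([159.7, 165.7, 169.9]), array([-82.1,   8.5,  38.2]))
scene blue 130 52 (array([165.6, 170.1, 173.7]), array([-29.8,  28.9,  36.9]))
scene blue 168 9 (array([166.6, 171.3, 175.4]), array([22.7, 31.7, 35.3]))
top red 70 32 (array([ 43.4, 183.4, 188. ]), array([-116.6,  -20.5,   39.6]))
top red 130 0 
top red 168 0 
top blue 70 153 (array([153.1, 158. , 167.6]), array([-19.7,   6.8,  39.8]))
top blue 130 34 (array([160.2, 162.9, 165.4]), array([10.3, 28.2, 38.3]))
top blue 168 7 (array([165.2, 168. , 169.8]), array([29.7, 35. , 37.5]))
```

Emit:
apply_moves(motion="-0.0015 0 0 0; 0 0 0 0; 0 0 0 0; 0 0 0 0; 0 0 0 0; 0 0 0 0; 0 0 0 0; 0 0 0 0")

```text
time: 59.62
tool_pos: [589.3, -297.4, 80.4]
tcp_rot: [3.141, 0.0, -3.03]
contact_force: [-0.3, 0.8, 6.8]
grip_width: 19.6
finger_force: 30.0
```

Emit:
apply_moves(motion="0.003 0 0 0; 0.006 0 0 0; 0.01 0 0 0; 0.01 0 0 0; 0.01 0 0 0; 0.01 0 0 0; 0.01 0 0 0; 0.01 0 0 0")

```text
time: 60.62
tool_pos: [520.9, -305.2, 80.4]
tcp_rot: [3.142, 0.001, -3.03]
contact_force: [2.3, 1.2, 5.3]
grip_width: 19.7
finger_force: 30.0
```

Emit:
apply_moves(motion="0.01 0 0 0; 0.01 0 0 0; 0.01 0 0 0; 0.01 0 0 0; 0.01 0 0 0; 0.008 0 0 0; 0.006 0 0 0; 0.004 0 0 0")

```text
time: 61.62
tool_pos: [453.2, -312.9, 80.4]
tcp_rot: [3.142, 0.001, -3.03]
contact_force: [1.4, 0.9, 6.4]
grip_width: 20.0
finger_force: 30.0
```

```bash
python3 e.py
```

```text
tool uv -57.1 -26.6 [1.4 0.9 6.4]
scene red 70 249 (array([29.2, 53.6, 58.5]), array([-92.6, -25.5,  36.4]))
scene red 130 73 (array([27.7, 53.3, 57.4]), array([-97.2, -77.4, -47.7]))
scene red 168 20 (array([47.8, 54.2, 57.3]), array([-90.3, -77.8, -67.6]))
scene blue 70 128 (array([24. , 30.4, 34.5]), array([-79.1, -13.3,  37.4]))
scene blue 130 56 (array([29.2, 34.8, 40.1]), array([13. , 25.9, 36.6]))
scene blue 168 16 (array([30.9, 34.8, 41.2]), array([12.1, 29.7, 35.5]))
top red 70 98 (array([44.5, 46.9, 51.4]), array([-63. , -21.9,  37.9]))
top red 130 3 
top red 168 11 (array([45.1, 48.7, 50.8]), array([-86.4, -69.8, -66.8]))
top blue 70 159 (array([17.9, 22.1, 30.1]), array([-39.1,  -1.3,  40.4]))
top blue 130 26 (array([24.6, 26.8, 32.2]), array([16.5, 28. , 38.5]))
top blue 168 15 (array([28.7, 31.3, 34.9]), array([16.3, 31.5, 37.8]))
```

Emit:
apply_moves(motion="0.005 0 0 0; 0.005 0 0 0; 0.004 0 0 0; 0.003 0 0 0; 0.002 0 0 0; 0.001 0 0 0; 0.001 0 0 0; 0 0 0 0")

```text
time: 62.72
tool_pos: [434.8, -315.0, 80.3]
tcp_rot: [-3.141, 0.005, -3.03]
contact_force: [12.1, 2.2, 1.7]
grip_width: 19.6
finger_force: 30.0
```

Emit:
apply_moves(motion="-0.0015 0 0 0; 0 0 0 0; 0 0 0 0")

```text
time: 63.1
tool_pos: [434.8, -315.0, 80.4]
tcp_rot: [-3.141, 0.002, -3.03]
contact_force: [5.9, 1.6, 5.1]
grip_width: 19.9
finger_force: 30.0
```

Emit:
apply_moves(motion="0 0 0 0; 0 0 0 0; 0 0 0 0; 0 0 0 0; 0 0 0 0", fingers=0.2)

```text
time: 63.72
tool_pos: [433.7, -315.4, 80.1]
tcp_rot: [3.141, -0.0, -3.03]
contact_force: [-0.8, 0.7, -0.5]
grip_width: 54.6
finger_force: 0.0
```

Emit:
apply_moves(motion="0 0 -0.04 0; 0 0 -0.05 0; 0 0 -0.05 0; 0 0 -0.05 0; -0.03 0 -0.05 0; -0.035 0.006 0 0; 0 0 0 0; 0 0 0 0")

```text
time: 64.72
tool_pos: [497.1, -302.1, 319.4]
tcp_rot: [3.141, -0.001, -3.03]
contact_force: [-0.1, -0.3, -0.1]
grip_width: 55.0
finger_force: 0.0
```

```bash
sed -i 's/abs(V+20)<80/abs(V+25)<80/' dots.py; python3 dots.py; python3 - <<'E'
from m import *
for n in ["scene","top"]:
    P=pts(bot.capture(n)); print("blk",rect(sel(P,560,720,-60,150,38,52)),"boards",rect(sel(P,440,560,130,300,84,110)))
E
```

```text
[ 497.07857722 -302.05569263  319.42399569]
red tab (np.int64(248), array([ 32.9, -77. ]), array([ 8.6, 24.2]), 0.7)
  dot 40 33.1 -74.9 171.7
blue tab (np.int64(295), array([14. , 26.8]), array([24.3,  8.3]), 89.6)
  dot 48 14.7 26.5 171.4
handle (np.int64(480), array([-74.8, -25.8]), array([18.5, 19.2]), 0.0)
blk (279, array([650.9,  70.5]), array([39.1, 58.2]), 23.1, 'med', array([651. ,  72. ,  44.8])) boards (53, array([467.7, 225.5]), array([ 22.2, 142.6]), 10.7, 'med', array([470.5, 215.5,  85.2]))
blk (244, array([648. ,  74.1]), array([36.3, 59.8]), 22.5, 'med', array([648.2,  73.9,  44.2])) boards (49, array([471.4, 216.2]), array([ 30.6, 166.4]), 7.3, 'med', array([467. , 221.3,  85.4]))
```

Carrier is back at its stop with both panels seated. Now the stop block at (649.5,72.3), yaw about 22.5°.

```bash
python3 - <<'E'
from m import *
plan(649.5,72.3,200,np.radians(202.5))
E
```

```text
turn -16.16 shift [-0.2844  0.2878  0.1199] norm/.06 7.0
```

Emit:
apply_moves(motion="0 0 0 -8; 0 0 0 -8.2; -0.04 0.041 0 0; -0.04 0.041 0 0; -0.041 0.041 0 0; -0.041 0.041 0 0; -0.041 0.041 0 0; -0.041 0.041 0 0", fingers=1)

```text
time: 65.88
tool_pos: [628.6, 19.8, 320.3]
tcp_rot: [-3.141, 0.0, -2.748]
contact_force: [0.6, -0.6, 1.1]
grip_width: 91.6
finger_force: 0.0
```

Emit:
apply_moves(motion="-0.04 0.0415 0.03 0; 0 0 0.05 0; 0 0 0.04 0; 0 0 0 0; 0 0 0 0")

```text
time: 66.5
tool_pos: [649.5, 69.8, 203.4]
tcp_rot: [-3.141, 0.003, -2.748]
contact_force: [0.8, -0.2, 1.0]
grip_width: 91.8
finger_force: 0.0
```

```bash
python3 - <<'E'
from m import *
o=bot.get_obs(); c=bot.capture("wrist"); T=wT(c,o); P=pts(c,T=T); print(o["tool_pos"]); print(rect(sel(P,590,710,10,140,40,50)))
plan(649.5,72.3,12,np.radians(202.5))
E
```

```text
[649.49554836  69.76106931 203.40407108]
(3067, array([647.3,  74. ]), array([36.4, 60.1]), 21.3, 'med', array([646.6,  73.3,  44.1]))
turn 0.05 shift [-0.0007  0.0024  0.192 ] norm/.06 3.2
```

Emit:
apply_moves(motion="0 0.004 0.05 1; 0 0 0.05 0; 0 0 0.04 0; 0 0 0.03 0; 0 0 0.02 0; 0 0 0 0; 0 0 0 0; 0 0 0 0")

```text
time: 67.55
tool_pos: [648.3, 74.0, 13.2]
tcp_rot: [-3.14, 0.003, -2.765]
contact_force: [0.0, -0.5, 0.5]
grip_width: 91.5
finger_force: 0.0
```

Emit:
apply_moves(motion="0 0 0 0; 0 0 0 0; 0 0 0 0; 0 0 0 0; 0 0 0 0; 0 0 0 0; 0 0 0 0", fingers=-0.2)

```text
time: 68.42
tool_pos: [647.2, 73.8, 11.3]
tcp_rot: [-3.141, 0.0, -2.765]
contact_force: [0.4, -1.7, 0.4]
grip_width: 60.1
finger_force: 30.0
```

Emit:
apply_moves(motion="0 0 -0.02 5; 0 0 -0.03 5; 0 0 -0.04 5.5; 0 0 -0.03 0; 0 0 0 0; 0 0 0 0")

```text
time: 69.18
tool_pos: [645.9, 74.2, 129.1]
tcp_rot: [3.141, -0.004, -3.035]
contact_force: [-0.2, 0.4, -5.1]
grip_width: 59.6
finger_force: 30.0
```

```bash
python3 - <<'E'
from m import *
o=bot.get_obs(); print(o["tcp_rot"],o["grip_width"],o["finger_force"])
plan(617.0,230.0,100,3.2445)
E
```

```text
[ 3.14091458 -0.00364498 -3.03515409] 59.64982412960409 29.99932497739792
turn 0.2 shift [0.0127 0.1579 0.0291] norm/.06 2.7
```

Emit:
apply_moves(motion="0.003 0.035 0 0; 0.003 0.04 0 0; 0.003 0.04 0 0; 0.004 0.0425 0 0; 0 0 0.04 0; 0 0 0.04 0; 0 0 0.02 0; 0 0 0 0")

```text
time: 70.18
tool_pos: [614.7, 228.6, 27.0]
tcp_rot: [-3.141, -0.008, -3.035]
contact_force: [-0.0, 0.5, -4.0]
grip_width: 60.1
finger_force: 30.0
```

Emit:
apply_moves(motion="0 0 0 0; 0 0 0.005 0; 0 0 0.003 0; 0 0 0 0")

```text
time: 70.68
tool_pos: [617.4, 229.2, 23.3]
tcp_rot: [3.142, -0.0, -3.035]
contact_force: [-0.0, -0.3, -4.9]
grip_width: 60.0
finger_force: 30.0
```

Emit:
apply_moves(motion="0 0 0.003 0; 0 0 0.002 0; 0 0 0 0; 0 0 0 0")

```text
time: 71.18
tool_pos: [617.5, 229.3, 18.3]
tcp_rot: [3.142, 0.0, -3.035]
contact_force: [0.1, 0.2, -5.3]
grip_width: 60.0
finger_force: 30.0
```

Emit:
apply_moves(motion="0 0 0.0015 0; 0 0 0 0; 0 0 0 0")

```text
time: 71.55
tool_pos: [617.5, 229.2, 16.8]
tcp_rot: [3.142, 0.0, -3.035]
contact_force: [0.1, -0.4, -4.8]
grip_width: 59.7
finger_force: 30.0
```

Emit:
apply_moves(motion="0 0 0.001 0; 0 0 0 0; 0 0 0 0")

```text
time: 71.92
tool_pos: [617.7, 229.3, 16.3]
tcp_rot: [3.141, 0.001, -3.035]
contact_force: [-1.7, -0.3, 1.9]
grip_width: 59.7
finger_force: 30.0
```

Emit:
apply_moves(motion="0 0 0 0; 0 0 0 0; 0 0 0 0; 0 0 0 0; 0 0 0 0; 0 0 0 0", fingers=1)

```text
time: 72.68
tool_pos: [617.5, 229.3, 15.8]
tcp_rot: [3.142, 0.0, -3.035]
contact_force: [-0.5, -0.1, -1.3]
grip_width: 92.1
finger_force: 0.0
```

Emit:
apply_moves(motion="0 0 -0.03 0; 0 0 -0.05 0; 0 0 -0.06 0; 0 0 -0.06 0; 0 0 -0.06 0; 0.05 -0.03 -0.03 0; 0 0 0 0; 0 0 0 0")

```text
time: 73.68
tool_pos: [573.1, 195.8, 304.3]
tcp_rot: [3.141, 0.0, -3.036]
contact_force: [-0.3, -0.5, -0.6]
grip_width: 91.7
finger_force: 0.0
```

```bash
python3 - <<'E'
from m import *
o=bot.get_obs(); c=bot.capture("wrist"); P=pts(c,T=wT(c,o)); print("blk wrist",rect(sel(P,570,670,170,290,44,58)))
I=c["img"].reshape(-1,3)[(c["range_z"]>0).ravel()].astype(int); k=(P[:,2]<9)&(P[:,2]>1)&(abs(P[:,0]-617)<40)&(abs(P[:,1]-230)<50)&(I.max(1)<45); print("mark",rect(P[k]))
for n in ["scene","top"]:
    P=pts(bot.capture(n)); print("blk",rect(sel(P,570,670,170,290,44,58)),"boards",rect(sel(P,440,560,130,300,82,110)),"front",rect(sel(P,500,570,130,300,12,30)))
E
python3 e.py
```

```text
blk wrist (1724, array([616.9, 230.7]), array([35.8, 59. ]), 6.1, 'med', array([616.3, 230.2,  49.2]))
mark (168, array([606.8, 226.3]), array([34.4, 75.3]), 29.9, 'med', array([598.5, 232.3,   5.3]))
blk (293, array([620.2, 227.7]), array([38.4, 59.7]), 7.3, 'med', array([620.4, 227.7,  49.6])) boards (120, array([473.3, 215.5]), array([ 34.2, 170.2]), 8.5, 'med', array([469.1, 217.3,  83.5])) front (385, array([540.1, 222.5]), array([ 61.2, 136. ]), 8.0, 'med', array([535.6, 219.9,  21. ]))
blk (17, array([606.5, 240.9]), array([25.8, 15.6]), 85.6, 'med', array([602. , 238.9,  48. ])) boards (20, array([475. , 149.1]), array([35.5, 24.2]), 53.5, 'med', array([471.5, 145.8,  83.9])) front (136, array([540.8, 218.6]), array([ 40.1, 160.9]), 0.0, 'med', array([533.7, 243.3,  21.8]))
tool uv 119.0 465.8 [-0.4 -0.1 -1.1]
scene red 70 246 (array([11.3, 34.6, 38.9]), array([-93.3, -28.5,  35.5]))
scene red 130 75 (array([29.9, 35.4, 39.4]), array([-91.5, -77.1,   1.1]))
scene red 168 21 (array([28.4, 34. , 38.8]), array([-92.8, -77.7, -68.8]))
scene blue 70 117 (array([ 3. , 12.1, 16.5]), array([-76.3, -17.4,  37. ]))
scene blue 130 52 (array([13.5, 16.8, 21.3]), array([14.8, 25.7, 36.8]))
scene blue 168 15 (array([11.9, 18.3, 21.5]), array([12.6, 29.8, 35.1]))
top red 70 107 (array([27.1, 29.2, 34.4]), array([-80.7, -18.2,  37.9]))
top red 130 8 (array([28. , 28.6, 31.4]), array([-81.4, -69.3, -63.9]))
top red 168 14 (array([28.4, 31.7, 34.6]), array([-87.4, -71.9, -65.2]))
top blue 70 242 (array([ 0.1,  4.6, 12.5]), array([-85.3, -27.1,  40.3]))
top blue 130 28 (array([ 7.8,  9.8, 16.4]), array([-15.5,  28. ,  38.8]))
top blue 168 13 (array([12.4, 15.5, 19.1]), array([16.3, 31. , 37.2]))
```

Everything is in its final place: block within about 2 mm of the mark, boards still leaning, panels seated. Handing in.

```bash
python3 -c "
from plant import bot
print(bot.close_job())"
```

```text
the job is handed in; nothing more can be done
None
```

I handed the job in at about 74 s of robot time, but the judge returned no verdict. Only the red and blue panels were present: both are seated in grooves and were each held at the pointer position I measured (estimated within about 4 mm; the brass tip itself was hidden). The loaded carrier is back at its near stop, the stop block stands within about 2 mm of the mark's centre, and the grey boards are still leaning. While I was seating blue, the panel pressed on the carrier with up to about 46 N and the carrier slipped about 9 mm and 17 mm sideways, so I re-aimed and seated it. I did not re-measure the bottle, jar and tube rack at the end.

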